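# Set out the studio table: turn the panels, load the palette

### The arm

A 6-joint arm with a two-finger parallel gripper is mounted at the origin on the work surface. World frame = base frame: x ahead of the robot, y to its left, z up, the work surface at z = 0. Lengths are in m, angles in rad, forces in N, time in s.
With the tool pointing down it reaches from about 0.35 to 0.875 m from the base axis. Payload 15.5 kg.
Tool frame: the origin (TCP) lies between the finger pads; the fingertips stand 14 mm ahead of it and the grasp point (between the pads) lies 5 mm behind it; z points along the fingers, y is the line along which they close (so a half turn about z gives the same grasp; the last joint's range is limited). The gripper opens to 85 mm and grips with 20 to 120 N. Pads are 22 mm wide; open, the fingers measure 114 mm over their backs; the gripper's body (76 mm by 85 mm) begins 54 mm behind the grasp point. The pads swing forward as they close: fully open they stand 13 mm farther back than shut.
Start: joints at [-1.31, 0.494, 1.345, -0, 1.302, -0.096], TCP at [0.218, -0.586, 0.245] pointing down, gripper open.
Joint ranges: [-2.91, 2.91], [-0.82, 2.16], [0.22, 2.67], [-1.22, 4.37], [0.12, 2.79], [-3.08, 3.08]. Speed limits (rad/s): [1.89, 1.89, 2.57, 3.01, 3.01, 3.01].

### API

Orientations are given as a unit quaternion [x, y, z, w].
In Python, from bench import r, optics, ticket gives the robot as it stands. The module is installed in compiled form; this text tells all that it offers.
- The arm moves only by the tool step_arm, never from a script. Its argument "deltas" is a list of rows, each a list of 3 entries, a list of its own where there are three numbers: the turn, a rotation vector about the tool's x, y, z in rad, then the shift along the tool's x, y, z in mm, then the opening, from 0 (shut) to 1 (fully open). In form: [[[rx, ry, rz], [tx, ty, tz], gripper], ...]. A call has 1 to 8 rows; each row shifts and turns the commanded pose from where the row before left it, along the tool's axes as they then stand; what a row does not reach is not made up. A row lasts 1/10 s, in which the tool goes at most 50 mm and 8.59 degrees, less where a joint would pass 70% of its speed; a pose out of reach is approached as far as the arm can. A call is refused whole if a number of a shift passes 50 or a number of a turn 0.15, either way. A call with a gripper value outside its range is refused whole. The fingers move at their own pace and stop on an object; "newtons" is the grip in N (left out, the last holds). Time passes only in rows, so rows that do not move let the fingers close. It gives the time, the measured TCP pose, the force, the opening and the grip force at its end, in the units of the state.
- r.get_obs(): the state, without advancing time (a new reading comes with each control period).
- optics.grab_frame(name): name is "side" or "top"; returns a dict with "pixels" (480x640x3 uint8, red, green, blue), "fx", "fy", "cx", "cy" (pixels), "camera_from_world" (4x4, takes a point from world to camera coordinates). Camera axes: x right, y down, z forward; pixel columns grow to the right and rows downward; lengths in m; the calibration is good to about 2 mm. A picture is of the moment at which its call begins. There is no depth.
- ticket.close_job(): hands the job in; it is judged then, once.
The state is a dict: "time": time; "joints": joint angles; "qvel": joint speeds; "tau": joint torques, N m; "eef_pos": TCP position; "eef_rot": TCP orientation; "wrist_force": force on the tool from outside, world axes, zero at the start; "torque": the same for the moment, N m; "opening": finger opening in m; "finger_force": force on a finger pad.
Only numpy, scipy, OpenCV 4.12 (cv2) and the standard library are available. Lean on these libraries where they do the work, as an engineer would, in place of code of your own. Each camera call takes 0.05 s, during which the arm holds its last target. There are 200 camera calls.

### The job

Get the table ready for the next painting session: both little panels stand back to front on their table easels, so first turn each one over on its own easel until its painted face looks outward and its bare wooden back rests on the board, still upright, square and centred on the ledge. Only once both are turned, load the palette: lay every loose paint puck flat on the floor of a well, one puck to a well, whichever well you like. Leave the tape, brush, jars and tube where they are, and let go of everything at the end.

Things in the scene. Friction and masses are not known exactly. Their poses are not given: they have to be found in the camera images.
- easel_a: Light-wood table easel, fixed, 90 mm wide. Origin on the table; z up, +x level, the way it faces (away from the robot). A board 74 wide slopes up and back (to -x), 55 deg from horizontal, 65 long; a ledge 26 deep, square to the board, runs along its foot; they meet at x 35, z 28 mm. A seated panel (110 side up the slope) has its centre at x 7.5, z 75.9; its upper 45 mm stands clear of the board.
- panel_a: Loose wooden panel 110 x 80 x 10 mm, 90 g, for easel_a; origin at its centre. x along the 110 side (up or down the slope), y along the 80 side, +z out of the painted face (coral field inside a blue band, white rim); other face bare brown wood. Starts with z down, into the board; turned, z points outward, 55 deg from vertical. Either short edge may be down.
- easel_b: Light-wood table easel, fixed, 90 mm wide. Origin on the table; z up, +x level, the way it faces (away from the robot). A board 74 wide slopes up and back (to -x), 55 deg from horizontal, 65 long; a ledge 26 deep, square to the board, runs along its foot; they meet at x 35, z 28 mm. A seated panel (110 side up the slope) has its centre at x 7.5, z 75.9; its upper 45 mm stands clear of the board.
- panel_b: Loose wooden panel 110 x 80 x 10 mm, 90 g, for easel_b; origin at its centre. x along the 110 side (up or down the slope), y along the 80 side, +z out of the painted face (dark blue field inside a pale blue band, white rim); other face bare brown wood. Starts with z down, into the board; turned, z points outward, 55 deg from vertical. Either short edge may be down.
- palette: Flat palette fixed to the table, 138 (x) x 198 (y) x 13 mm high, white ribs and grey well floors; origin at the centre of its underside, z up. Six square wells, 2 along x by 3 along y, each 42 x 42 mm and 7 mm deep, 60 mm between centres, ribs 18 mm wide between them; all empty at the start.
- well0 (a point): centre of the floor of palette well 0: -30 mm along the palette's x and -60 along its y, 6 mm above the table
- well1 (a point): centre of the floor of palette well 1: -30 mm along the palette's x and 0 along its y, 6 mm above the table
- well2 (a point): centre of the floor of palette well 2: -30 mm along the palette's x and 60 along its y, 6 mm above the table
- well3 (a point): centre of the floor of palette well 3: 30 mm along the palette's x and -60 along its y, 6 mm above the table
- well4 (a point): centre of the floor of palette well 4: 30 mm along the palette's x and 0 along its y, 6 mm above the table
- well5 (a point): centre of the floor of palette well 5: 30 mm along the palette's x and 60 along its y, 6 mm above the table
- puck0: red hard paint puck, a disc of diameter 30 and thickness 18 mm, 20 g, lying flat; origin at its centre (9 mm above what it rests on), z along the disc's axis. Four to six pucks are present; a missing one reads None.
- puck1: yellow hard paint puck, a disc of diameter 30 and thickness 18 mm, 20 g, lying flat; origin at its centre (9 mm above what it rests on), z along the disc's axis. Four to six pucks are present; a missing one reads None.
- puck2: blue hard paint puck, a disc of diameter 30 and thickness 18 mm, 20 g, lying flat; origin at its centre (9 mm above what it rests on), z along the disc's axis. Four to six pucks are present; a missing one reads None.
- puck3: green hard paint puck, a disc of diameter 30 and thickness 18 mm, 20 g, lying flat; origin at its centre (9 mm above what it rests on), z along the disc's axis. Four to six pucks are present; a missing one reads None.
- puck4: orange hard paint puck, a disc of diameter 30 and thickness 18 mm, 20 g, lying flat; origin at its centre (9 mm above what it rests on), z along the disc's axis. Four to six pucks are present; a missing one reads None.
- puck5: violet hard paint puck, a disc of diameter 30 and thickness 18 mm, 20 g, lying flat; origin at its centre (9 mm above what it rests on), z along the disc's axis. Four to six pucks are present; a missing one reads None.
- tape_roll: Bystander, not to be disturbed: roll of blue tape lying flat, a ring of outer diameter 90, inner 72, height 24 mm; origin at the centre of its underside.
- brush: Bystander, not to be disturbed: paint brush lying down, about 160 long and 12 thick mm; origin at the centre of its underside.
- blue_jar: Bystander, not to be disturbed: small blue paint jar, diameter 44, height 60 mm; origin at the centre of its underside.
- gesso_jar: Bystander, not to be disturbed: white jar, diameter 80, height 90 mm; origin at the centre of its underside.
- paint_tube: Bystander, not to be disturbed: silver paint tube lying flat, 90 x 34 x 18 plus a black cap mm; origin at the centre of its underside.

How it is judged:
On the way, in this order (a step that is already met when the one before it is completed fails the run):
1. both panels turned, painted face out, seated on their easels (angle between panel_a's own z axis and vertical between 0.81 and 1.11 rad and x of panel_a in the frame of easel_a between -0.00245094 and 0.0175491 m and y of panel_a in the frame of easel_a between -0.015 and 0.015 m and z of panel_a in the frame of easel_a between 0.0679212 and 0.0839212 m and angle between the y axis of panel_a and the y axis of easel_a, either way round below 0.15 rad and linear speed of each of panel_a, panel_b below 0.02 m/s and angle between panel_b's own z axis and vertical between 0.81 and 1.11 rad and x of panel_b in the frame of easel_b between -0.00245094 and 0.0175491 m and y of panel_b in the frame of easel_b between -0.015 and 0.015 m and z of panel_b in the frame of easel_b between 0.0679212 and 0.0839212 m and angle between the y axis of panel_b and the y axis of easel_b, either way round below 0.15 rad), for 0.3 s.
2. every puck flat in a well (height (world z) of each of puck0, puck1, puck2, puck3, puck4, puck5 below 0.0185 m and linear speed of each of puck0, puck1, puck2, puck3, puck4, puck5 below 0.02 m/s and (horizontal distance between puck0 and well0 below 0.01 m or horizontal distance between puck0 and well1 below 0.01 m or horizontal distance between puck0 and well2 below 0.01 m or horizontal distance between puck0 and well3 below 0.01 m or horizontal distance between puck0 and well4 below 0.01 m or horizontal distance between puck0 and well5 below 0.01 m) and (horizontal distance between puck1 and well0 below 0.01 m or horizontal distance between puck1 and well1 below 0.01 m or horizontal distance between puck1 and well2 below 0.01 m or horizontal distance between puck1 and well3 below 0.01 m or horizontal distance between puck1 and well4 below 0.01 m or horizontal distance between puck1 and well5 below 0.01 m) and (horizontal distance between puck2 and well0 below 0.01 m or horizontal distance between puck2 and well1 below 0.01 m or horizontal distance between puck2 and well2 below 0.01 m or horizontal distance between puck2 and well3 below 0.01 m or horizontal distance between puck2 and well4 below 0.01 m or horizontal distance between puck2 and well5 below 0.01 m) and (horizontal distance between puck3 and well0 below 0.01 m or horizontal distance between puck3 and well1 below 0.01 m or horizontal distance between puck3 and well2 below 0.01 m or horizontal distance between puck3 and well3 below 0.01 m or horizontal distance between puck3 and well4 below 0.01 m or horizontal distance between puck3 and well5 below 0.01 m) and (horizontal distance between puck4 and well0 below 0.01 m or horizontal distance between puck4 and well1 below 0.01 m or horizontal distance between puck4 and well2 below 0.01 m or horizontal distance between puck4 and well3 below 0.01 m or horizontal distance between puck4 and well4 below 0.01 m or horizontal distance between puck4 and well5 below 0.01 m) and (horizontal distance between puck5 and well0 below 0.01 m or horizontal distance between puck5 and well1 below 0.01 m or horizontal distance between puck5 and well2 below 0.01 m or horizontal distance between puck5 and well3 below 0.01 m or horizontal distance between puck5 and well4 below 0.01 m or horizontal distance between puck5 and well5 below 0.01 m)), for 0.3 s.
At the end, for the whole second after the job is handed in: Each panel sits on its own easel, painted face outward (normal 46-64 deg from vertical), centre within 10 mm (x), 15 mm (y), 8 mm (z) of the seated position, square within 0.15 rad. Each puck is flat on a well floor, within 10 mm of its centre (puck centre below 18.5 mm). All at rest (all of step 1 and all of step 2); the robot touches nothing.
It fails at once if the tape, the brush, a jar or the tube is moved by more than 3 cm (distance of any of tape_roll, brush, blue_jar, gesso_jar, paint_tube from where it was at the start of the episode above 0.03 m).
Of puck0, puck1, puck2, puck3, puck4, puck5 only 4 to 6 are there at a start; the rules pass over those that are not, and their reading is None.
At some moment in a run one of puck0, puck1, puck2, puck3, puck4, puck5 may be knocked a few centimetres aside while the robot is not near it.
It also fails if it takes over 210 s, if anything falls off the work surface, if the arm or the gripper's body presses on something with over 40 N, if the wrist force passes 120 N, or if a joint passes its speed limit or range.

## Working session

There is one attempt and no reset: what is moved stays moved. The work goes in short steps, Python scripts to look and compute and a tool call to move; the robot and the scene stay as the last step left them, time stands still between calls to the robot, and variables do not carry over. Pictures are saved under pics/ and viewed, at most 14 in all, crops included, and the job is handed in when it is done.

Besides the shell and the picture viewer there is one more tool, called as name(argument=value, ...), one argument or row to a line, values as JSON. step_arm: Moves the arm, as the interface text tells. Its arguments: {"type":"object","properties":{"deltas":{"type":"array"},"newtons":{"type":"number"}},"required":["deltas"]}

```bash
mkdir -p pics; cat > h.py <<'E'
import numpy as np, cv2
from bench import r, optics, ticket
from scipy.spatial.transform import Rotation as R
def grab(n,f=None):
    d=optics.grab_frame(n)
    if f: cv2.imwrite('pics/'+f,cv2.cvtColor(d['pixels'],cv2.COLOR_RGB2BGR))
    np.savez('/tmp/'+n+'.npz',**{k:np.array(v) for k,v in d.items()})
    return d
def ray(d,u,v):
    T=np.array(d['camera_from_world']);Rc=T[:3,:3]
    return -Rc.T@T[:3,3], Rc.T@np.array([(u-d['cx'])/d['fx'],(v-d['cy'])/d['fy'],1])
def onz(d,u,v,z):
    o,k=ray(d,u,v); return o+k*(z-o[2])/k[2]
def tri(d1,p1,d2,p2):
    o1,k1=ray(d1,*p1);o2,k2=ray(d2,*p2);k1=k1/np.linalg.norm(k1);k2=k2/np.linalg.norm(k2)
    s=np.linalg.lstsq(np.c_[k1,-k2],o2-o1,rcond=None)[0]
    a=o1+k1*s[0];b=o2+k2*s[1]; return (a+b)/2,np.linalg.norm(a-b)
def proj(d,p):
    q=np.array(d['camera_from_world'])@np.r_[p,1]; return np.array([d['fx']*q[0]/q[2]+d['cx'],d['fy']*q[1]/q[2]+d['cy']])
E
python3 - <<'E'
from h import *
np.set_printoptions(precision=4,suppress=True)
for n in('top','side'):
    d=grab(n,n+'0.png'); o,k=ray(d,320,240); print(n,d['fx'],d['cx'],d['cy'],o,k)
print(r.get_obs())
E
```

```text
top 511.27191057048776 324.86306921777117 236.4644491832762 [0.5442 0.0743 1.1748] [ 0.0708  0.005  -0.9976]
side 510.25359991158473 323.0760387553698 241.32602765433293 [0.2348 1.0368 0.7619] [ 0.308  -0.7891 -0.5315]
{'time': 0.1, 'joints': array([-1.3105,  0.4941,  1.3461, -0.    ,  1.3025, -0.0955]), 'qvel': array([-0.0006,  0.0001, -0.0002,  0.0012, -0.0004,  0.0026]), 'tau': array([  0.0045, -88.3589, -38.4561,   0.0003,   0.0052,  -0.    ]), 'eef_pos': array([ 0.2176, -0.5855,  0.2448]), 'eef_rot': array([ 0.9842,  0.177 , -0.0001, -0.0006]), 'wrist_force': array([-0.3247,  0.2973, -0.5784]), 'torque': array([-0.0063, -0.021 ,  0.0198]), 'finger_force': 0.0, 'opening': 0.08491163180159036}
```

View pics/top0.png

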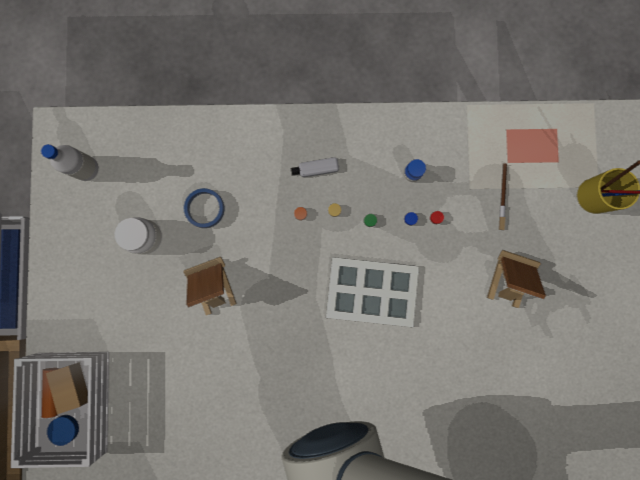

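View pics/side0.png

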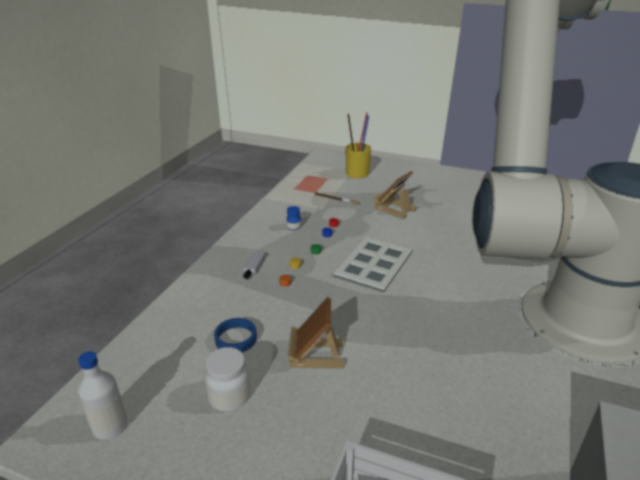

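The pictures show panels at about (208,285) and (520,275) in top, and five pucks: orange (301,214), yellow (335,210), green (371,220), blue (411,219), red (437,218). Violet is missing. The palette is at (373,292).

```bash
python3 - <<'E'
from h import *
t=cv2.imread('pics/top0.png');s=cv2.imread('pics/side0.png')
def c(i,x,y,w=80,h=60): return cv2.resize(i[y:y+h,x:x+w],(400,300),interpolation=cv2.INTER_CUBIC)
m=np.vstack([np.hstack([c(t,170,255),c(t,480,245)]),np.hstack([c(s,270,295,106,80),c(s,360,165)])])
cv2.imwrite('pics/m0.png',m)
E
```

```text
(no output)
```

View pics/m0.png

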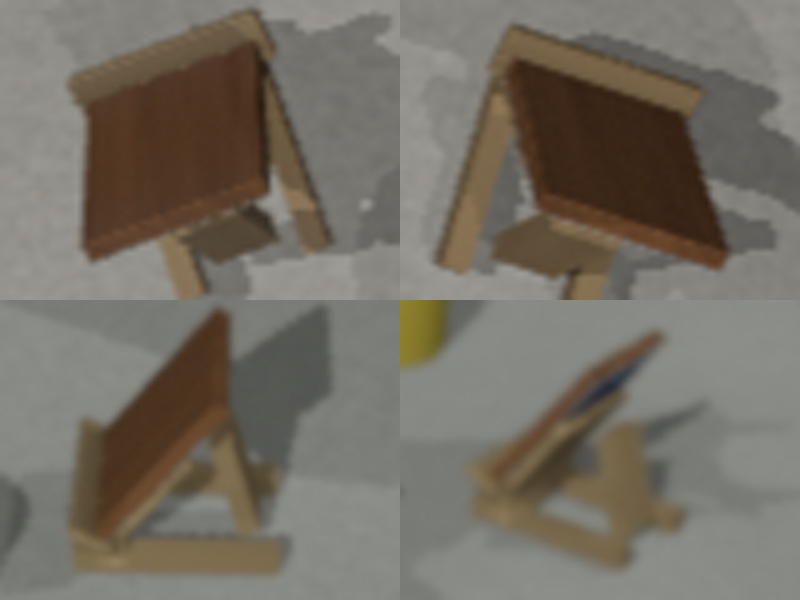

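The crops show the panel outer-face corners clearly in top view. In the side view both near edges are visible, and B is seen nearly edge-on.

```bash
cat > m.py <<'E'
from h import *
np.set_printoptions(precision=4,suppress=True)
T=np.load('/tmp/top.npz');S=np.load('/tmp/side.npz')
L=dict(tl=((187,304),(330.4,322.8)),tr=((223.6,291),(328.8,298.2)),bl=((187.6,276),(296,356)),br=((221.6,264),None))
Rr=dict(tl=((508,283),(412,171.6)),tr=((544.4,295.4),None),bl=((502.4,258),(378,194)),br=((538,268),None))
for nm,P in(('L',L),('R',Rr)):
    C={}
    for k,(a,b) in P.items():
        z=.1238 if k[0]=='t' else .0337
        C[k]=onz(T,*a,z); print(nm,k,'plane',C[k],'tri',tri(T,a,S,b) if b else '')
    e=C['tl']-C['tr'];f=C['bl']-C['br']
    print('yaw top',np.arctan2(-e[0],e[1]),np.linalg.norm(e),'bot',np.arctan2(-f[0],f[1]),np.linalg.norm(f))
    g=(C['bl']+C['br']-C['tl']-C['tr'])/2; print('yaw axis',np.arctan2(g[1],g[0]),np.linalg.norm(g[:2]),'(63)')
    print('mid',sum(C.values())/4)
# pucks
def blobs(d,lo,hi,roi):
    h=cv2.cvtColor(d['pixels'],cv2.COLOR_RGB2HSV)
    m=cv2.inRange(h,np.array(lo),np.array(hi)); mm=np.zeros_like(m);x0,y0,x1,y1=roi;mm[y0:y1,x0:x1]=m[y0:y1,x0:x1]
    n,_,st,ce=cv2.connectedComponentsWithStats(mm); return [(ce[i],st[i,4]) for i in range(1,n) if st[i,4]>25]
rt=(285,195,455,232);rs=(270,210,350,292)
B={}
for d,roi,nm in((T,rt,'T'),(S,rs,'S')):
    for c,x,a in blobs(d,(0,120,60),(179,255,255),roi):
        u,v=c.astype(int);hh=cv2.cvtColor(d['pixels'],cv2.COLOR_RGB2HSV)[v,u]
        print(nm,c,a,hh,onz(d,*c,.016)); B.setdefault(nm,[]).append(c)
for a in B['T']:
    print('tri',min((tri(T,a,S,b) for b in B['S']),key=lambda q:q[1]))
# palette
g=cv2.cvtColor(T['pixels'],cv2.COLOR_RGB2HSV);m=((g[...,1]<40)&(g[...,2]>170)).astype(np.uint8)
m[:, :322]=0;m[:,425:]=0;m[:250]=0;m[332:]=0
m=cv2.morphologyEx(m,cv2.MORPH_CLOSE,np.ones((25,25)))
c=max(cv2.findContours(m,0,2)[0],key=cv2.contourArea);q=cv2.boxPoints(cv2.minAreaRect(c));print('pal',q)
w=np.array([onz(T,*p,.013) for p in q]);print(w,w.mean(0),[np.linalg.norm(w[i]-w[i-1]) for i in range(4)])
E
python3 m.py
```

```text
L tl plane [0.492  0.3526 0.1238] tri (array([0.4869, 0.3518, 0.1206]), np.float64(0.010380813817133783))
L tr plane [0.5172 0.2781 0.1238] tri (array([0.5146, 0.2786, 0.1167]), np.float64(0.005147622983970293))
L bl plane [0.5493 0.3755 0.0337] tri (array([0.547 , 0.3745, 0.034 ]), np.float64(0.004956769033561704))
L br plane [0.5748 0.3    0.0337] tri 
yaw top 0.32627051394256074 0.07872134221086026 bot 0.32574961732611485 0.07971078827450258
yaw axis 0.3717579449228171 0.06167403003209493 (63)
mid [0.5333 0.3265 0.0787]
R tl plane [ 0.5246 -0.3045  0.1238] tri (array([ 0.5007, -0.3015,  0.1497]), np.float64(0.050011429369148264))
R tr plane [ 0.4982 -0.378   0.1238] tri 
R bl plane [ 0.5787 -0.3268  0.0337] tri (array([ 0.5765, -0.3195,  0.0561]), np.float64(0.003278764601745347))
R br plane [ 0.5552 -0.4054  0.0337] tri 
yaw top -0.3448615159186582 0.07809098349372562 bot -0.29053886917833843 0.08201421341690164
yaw axis -0.4210402328805697 0.06087975022825587 (63)
mid [ 0.5392 -0.3537  0.0787]Traceback (most recent call last):
  File "m.py", line 23, in <module>
    for c,x,a in blobs(d,(0,120,60),(179,255,255),roi):
        ^^^^^
ValueError: not enough values to unpack (expected 3, got 2)
```

```bash
sed -i 's/for c,x,a in/for c,a in/' m.py; cat >> m.py <<'E'
for a,b in(((184,271),(220,257)),((502.4,250),(540.4,263.4))):
    p,q=onz(T,*a,.043),onz(T,*b,.043);e=p-q;print('ledge',p,q,np.arctan2(-e[0],e[1]),np.linalg.norm(e))
for k,z in((Rr,.1238),):
  for n in('tl','tr'): print('projS',n,proj(S,onz(T,*k[n][0],z)))
E
python3 m.py | tail -n +13
```

```text
yaw axis -0.4210402328805697 0.06087975022825587 (63)
mid [ 0.5392 -0.3537  0.0787]
T [334.2569 209.4404] 109 [ 22 128 149] [0.6958 0.0466 0.016 ]
T [300.115  212.7611] 113 [ 10 148 143] [0.6893 0.1246 0.016 ]
T [436.5985 217.0219] 137 [  1 198 135] [ 0.6749 -0.1867  0.016 ]
T [410.768 218.24 ] 125 [112 197 124] [ 0.673  -0.1276  0.016 ]
T [370.1176 219.9608] 102 [ 65 137  95] [ 0.6705 -0.0348  0.016 ]
S [293.1301 215.8836] 146 [109 199 128] [ 0.7905 -0.1675  0.016 ]
S [333.3279 222.3934] 61 [  1 206 135] [ 0.6659 -0.1745  0.016 ]
S [326.8472 232.0556] 72 [111 212 130] [ 0.6643 -0.1169  0.016 ]
S [315.4754 248.6885] 61 [ 67 164  90] [ 0.6624 -0.0255  0.016 ]
S [294.9394 262.8586] 99 [ 24 184 140] [0.6869 0.0555 0.016 ]
S [284.8991 280.1009] 109 [ 12 197 137] [0.68   0.1322 0.016 ]
tri (array([0.6944, 0.0455, 0.008 ]), np.float64(0.005240687410394812))
tri (array([0.6874, 0.1238, 0.0086]), np.float64(0.0059584779878640295))
tri (array([ 0.6738, -0.1896,  0.0064]), np.float64(0.004783211731966894))
tri (array([ 0.6717, -0.1299,  0.0072]), np.float64(0.004804339091792299))
tri (array([ 0.6692, -0.0363,  0.0081]), np.float64(0.004501887636062394))Traceback (most recent call last):
  File "m.py", line 32, in <module>
    c=max(cv2.findContours(m,0,2)[0],key=cv2.contourArea);q=cv2.boxPoints(cv2.minAreaRect(c));print('pal',q)
ValueError: max() iterable argument is empty
```

```bash
cat > plan.py <<'E'
from h import *
np.set_printoptions(precision=4,suppress=True)
s55,c55=np.sin(np.radians(55)),np.cos(np.radians(55))
def easel(psi):
    f=np.array([np.cos(psi),np.sin(psi),0]);u=-c55*f+[0,0,s55];n=s55*f+[0,0,c55]
    return u,n,f
def Rt(psi,sg=1):
    u,n,f=easel(psi);z=-u;y=sg*n;return R.from_matrix(np.c_[np.cross(y,z),y,z])
def plan(p,Rg,Rc=None,pc=None):
    o=r.get_obs();Rc=Rc or R.from_quat(o['eef_rot']);pc=o['eef_pos'] if pc is None else pc
    rv=(Rc.inv()*Rg).as_rotvec();d=Rg.inv().apply(p-pc)*1e3
    print('pos',o['eef_pos'],'J',o['joints'],'open',o['opening'],'t',round(o['time'],2))
    n=int(np.ceil(np.linalg.norm(rv)/.149));print('rot',rv,'n',n,rv/max(n,1),'| then shift mm (goal frame)',d,'| shift in current frame',Rc.inv().apply(p-pc)*1e3)
E
sed -i 's/>170/>115/;s/^c=max/print(g[300,335],g[275,350]);c=max/' m.py
python3 m.py | tail -n +30; python3 - <<'E'
from plan import *
psi=-.34;u,n,f=easel(psi);c=np.array([.5353,-.3523,.0759])
plan(c+.13*u,Rt(psi))
E
```

```text
tri (array([ 0.6692, -0.0363,  0.0081]), np.float64(0.004501887636062394))
[ 36  10 131] [86 22 93]
pal [[322. 250.]
 [424. 250.]
 [424. 331.]
 [322. 331.]]
[[ 0.6037  0.0759  0.013 ]
 [ 0.6002 -0.1562  0.013 ]
 [ 0.418  -0.1507  0.013 ]
 [ 0.4216  0.0786  0.013 ]] [ 0.5109 -0.0381  0.013 ] [np.float64(0.182178127113874), np.float64(0.2321650612265354), np.float64(0.18232298653361131), np.float64(0.22934201465235465)]
ledge [0.5604 0.381  0.043 ] [0.5901 0.3017 0.043 ] 0.3580990994348495 0.08473298915369418
ledge [ 0.5962 -0.3243  0.043 ] [ 0.5652 -0.4073  0.043 ] -0.3569994988275156 0.08857926879137587
projS tl [394.6076 178.3347]
projS tr [409.194  169.9444]
pos [ 0.2176 -0.5855  0.2448] J [-1.3105  0.4941  1.3461 -0.      1.3025 -0.0955] open 0.08491163180159036 t 0.1
rot [-0.5719  0.2665 -0.8471] n 8 [-0.0715  0.0333 -0.1059] | then shift mm (goal frame) [325.8333  84.7465 135.4774] | shift in current frame [ 321.783  -155.7047   62.5717]
```

step_arm(
  deltas=[
    [[-0.0715,0.033,-0.106],[0,0,0],0.6],
    [[-0.0715,0.033,-0.106],[0,0,0],0.6],
    [[-0.0715,0.033,-0.106],[0,0,0],0.6],
    [[-0.0715,0.033,-0.106],[0,0,0],0.6],
    [[-0.0715,0.033,-0.106],[0,0,0],0.6],
    [[-0.0715,0.033,-0.106],[0,0,0],0.6],
    [[-0.0715,0.033,-0.106],[0,0,0],0.6],
    [[-0.0715,0.033,-0.106],[0,0,0],0.6],
  ],
  newtons=40,
)

```text
time: 0.9
eef_pos: [0.2178, -0.5855, 0.2453]
eef_rot: [0.783, 0.547, 0.17, 0.243]
wrist_force: [-0.2, 0.1, -0.5]
opening: 0.0513
finger_force: 0.0
```

step_arm(
  deltas=[
    [[0,0,0],[40,10,12],0.6],
    [[0,0,0],[40,10,12],0.6],
    [[0,0,0],[40,10,12],0.6],
    [[0,0,0],[40,10,12],0.6],
    [[0,0,0],[40,10,12],0.6],
    [[0,0,0],[40,10,12],0.6],
    [[0,0,0],[40,10,12],0.6],
    [[0,0,0],[0,0,0],0.6],
  ],
)

```text
time: 1.7
eef_pos: [0.4157, -0.3545, 0.2152]
eef_rot: [0.783, 0.547, 0.171, 0.24]
wrist_force: [0.6, -0.6, 0.9]
opening: 0.0513
finger_force: 0.0
```

```bash
cat > g.py <<'E'
from plan import *
import sys
# usage: side(L/R) dist_along_u sign
C={'R':(-.35,np.array([.5353,-.3523,.0759])),'L':(.35,np.array([.5294,.3251,.0759]))}
psi,c=C[sys.argv[1]];u,n,f=easel(psi);plan(c+float(sys.argv[2])*u,Rt(psi,int(sys.argv[3])))
E
python3 g.py R .13 1; python3 g.py R .03 1
```

```text
pos [ 0.4157 -0.3545  0.2152] J [-1.0318  0.2965  2.016   0.8482  0.4984 -1.3732] open 0.05134243221951478 t 1.7
rot [-0.0129 -0.0048 -0.0022] n 1 [-0.0129 -0.0048 -0.0022] | then shift mm (goal frame) [43.0807 11.5015 48.136 ] | shift in current frame [42.8743 12.026  48.192 ]
pos [ 0.4157 -0.3545  0.2152] J [-1.0318  0.2965  2.016   0.8482  0.4984 -1.3732] open 0.05134243221951478 t 1.7
rot [-0.0129 -0.0048 -0.0022] n 1 [-0.0129 -0.0048 -0.0022] | then shift mm (goal frame) [ 43.0807  11.5015 148.136 ] | shift in current frame [ 42.3936  13.3118 148.1826]
```

step_arm(
  deltas=[
    [[-0.0129,-0.0048,-0.0022],[22,7,24],0.6],
    [[0,0,0],[21,6,24],0.6],
    [[0,0,0],[0,0,30],0.6],
    [[0,0,0],[0,0,30],0.6],
    [[0,0,0],[0,0,0],0.6],
  ],
)

```text
time: 2.2
eef_pos: [0.4974, -0.3446, 0.1323]
eef_rot: [0.783, 0.545, 0.171, 0.247]
wrist_force: [0.4, -0.4, 0.5]
opening: 0.051
finger_force: 0.0
```

```bash
python3 g.py R .03 1; python3 - <<'E'
from h import *
t=grab('top');s=grab('side')
c=lambda i,x,y,w=80,h=60: cv2.resize(i['pixels'][y:y+h,x:x+w,::-1],(400,300),interpolation=cv2.INTER_CUBIC)
cv2.imwrite('pics/m1.png',np.hstack([c(t,480,245),c(s,360,145)]))
E
```

```text
pos [ 0.4974 -0.3446  0.1323] J [-0.8514  0.5156  1.9974  1.3052  0.2861 -1.7127] open 0.05102109564887877 t 2.2
rot [-0.0007  0.0036 -0.0037] n 1 [-0.0007  0.0036 -0.0037] | then shift mm (goal frame) [ 5.7618 -0.962  38.1184] | shift in current frame [ 5.8956 -0.9581 38.098 ]
```

View pics/m1.png

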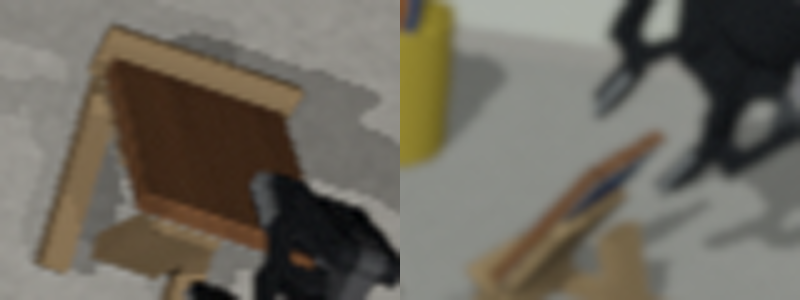

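The crop shows the open fingers straddling the panel's top edge: the outer finger is at top-pixel (533,283) and the panel's top edge middle is at about (526,289). I'll shift about 6 mm sideways, then descend.

step_arm(
  deltas=[
    [[0,0,0],[6,0,10],0.6],
    [[0,0,0],[0,0,10],0.6],
    [[0,0,0],[0,0,0],0.6],
  ],
)

```text
time: 2.6
eef_pos: [0.5093, -0.3432, 0.1192]
eef_rot: [0.783, 0.545, 0.171, 0.249]
wrist_force: [-0.6, -0.3, 0.3]
opening: 0.0513
finger_force: 0.0
```

```bash
python3 g.py R .03 1; python3 - <<'E'
from plan import *
o=r.get_obs();q=R.from_quat(o['eef_rot']);t=grab('top');s=grab('side')
ims=[]
for d,x,y in((t,480,245),(s,360,145)):
    im=cv2.resize(d['pixels'][y:y+60,x:x+80,::-1],(400,300),interpolation=cv2.INTER_CUBIC)
    for dx in(-.011,0,.011):
      for dy in(.025,-.025):
        p=proj(d,o['eef_pos']+q.apply([dx,dy,.008]));cv2.circle(im,tuple(((p-[x,y]+.5)*5).astype(int)),2,(0,255,0) if dy>0 else (0,0,255),-1)
    ims.append(im)
cv2.imwrite('pics/m2.png',np.hstack(ims))
E
```

```text
pos [ 0.5093 -0.3432  0.1192] J [-0.8283  0.5495  1.99    1.4185  0.2665 -1.8103] open 0.051312977864568454 t 2.6
rot [ 0.0025  0.0052 -0.0032] n 1 [ 0.0025  0.0052 -0.0032] | then shift mm (goal frame) [ 0.3456 -2.2719 21.2867] | shift in current frame [ 0.4496 -2.3263 21.2788]
```

View pics/m2.png

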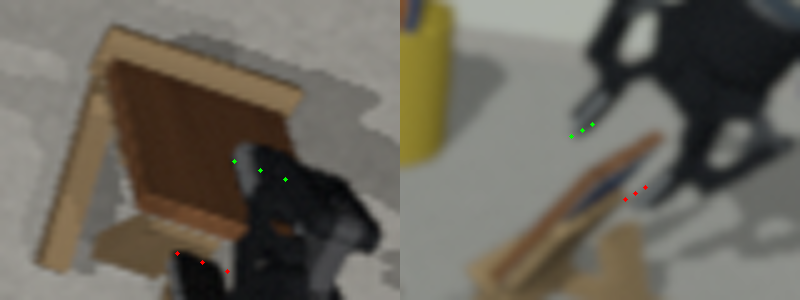

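The projected pad points match the fingers, and their middle sits over the panel's top-edge middle. Going down and closing.

step_arm(
  deltas=[
    [[0,0,0],[0,0,10],0.6],
    [[0,0,0],[0,0,11],0.6],
    [[0,0,0],[0,0,0],0.6],
    [[0,0,0],[0,0,0],0.0],
    [[0,0,0],[0,0,0],0.0],
    [[0,0,0],[0,0,0],0.0],
    [[0,0,0],[0,0,0],0.0],
    [[0,0,0],[0,0,0],0.0],
  ],
  newtons=40,
)

```text
time: 3.5
eef_pos: [0.5206, -0.3473, 0.1021]
eef_rot: [0.783, 0.545, 0.171, 0.249]
wrist_force: [-5.1, 1.4, 8.2]
opening: 0.0095
finger_force: 41.3
```

```bash
python3 g.py R .03 1
```

```text
pos [ 0.5206 -0.3473  0.1021] J [-0.8157  0.593   1.9736  1.5271  0.2566 -1.9119] open 0.009498787178256883 t 3.5
rot [ 0.0025  0.0054 -0.0031] n 1 [ 0.0025  0.0054 -0.0031] | then shift mm (goal frame) [ 0.3125 -2.2668  0.3444] | shift in current frame [ 0.3072 -2.2686  0.3371]
```

step_arm(
  deltas=[
    [[0,0,0],[0,0,-8],0.0],
    [[0,0,0],[0,0,-15],0.0],
    [[0,0,0],[0,0,-20],0.0],
    [[0,0,0],[0,0,-20],0.0],
    [[0,0,0],[0,0,-20],0.0],
    [[0,0,0],[0,0,-12],0.0],
    [[0,0,0],[0,0,0],0.0],
  ],
)

```text
time: 4.2
eef_pos: [0.4691, -0.3279, 0.1805]
eef_rot: [0.782, 0.545, 0.171, 0.249]
wrist_force: [0.7, 0.1, -0.7]
opening: 0.0094
finger_force: 39.8
```

step_arm(
  deltas=[
    [[0,0,0.05],[0,0,0],0.0],
    [[0,0,0.1],[0,0,0],0.0],
    [[0,0,0.145],[0,0,0],0.0],
    [[0,0,0.145],[0,0,0],0.0],
    [[0,0,0.145],[0,0,0],0.0],
    [[0,0,0.145],[0,0,0],0.0],
    [[0,0,0.145],[0,0,0],0.0],
    [[0,0,0.145],[0,0,0],0.0],
  ],
)

```text
time: 5.0
eef_pos: [0.4698, -0.328, 0.1785]
eef_rot: [0.949, 0.091, 0.271, 0.132]
wrist_force: [-0.3, 0.3, -1.6]
opening: 0.0098
finger_force: 39.9
```

step_arm(
  deltas=[
    [[0,0,0.145],[0,0,0],0.0],
    [[0,0,0.145],[0,0,0],0.0],
    [[0,0,0.145],[0,0,0],0.0],
    [[0,0,0.145],[0,0,0],0.0],
    [[0,0,0.145],[0,0,0],0.0],
    [[0,0,0.145],[0,0,0],0.0],
    [[0,0,0.145],[0,0,0],0.0],
    [[0,0,0.145],[0,0,0],0.0],
  ],
)

```text
time: 5.8
eef_pos: [0.4698, -0.328, 0.1785]
eef_rot: [0.844, -0.444, 0.299, -0.038]
wrist_force: [0.3, 0.6, -1.0]
opening: 0.0093
finger_force: 39.9
```

step_arm(
  deltas=[
    [[0,0,0.145],[0,0,0],0.0],
    [[0,0,0.145],[0,0,0],0.0],
    [[0,0,0.145],[0,0,0],0.0],
    [[0,0,0.145],[0,0,0],0.0],
    [[0,0,0.145],[0,0,0],0.0],
    [[0,0,0],[0,0,0],0.0],
  ],
)

```text
time: 6.4
eef_pos: [0.4698, -0.328, 0.1786]
eef_rot: [-0.632, 0.714, -0.266, 0.141]
wrist_force: [-0.2, 1.2, -0.9]
opening: 0.0092
finger_force: 39.9
```

```bash
python3 g.py R .03 -1;  python3 - <<'E'
from plan import *
t=grab('top');s=grab('side')
c=lambda i,x,y: cv2.resize(i['pixels'][y:y+60,x:x+80,::-1],(400,300),interpolation=cv2.INTER_CUBIC)
cv2.imwrite('pics/m3.png',np.hstack([c(t,490,250),c(s,370,135)]))
E
```

```text
pos [ 0.4698 -0.328   0.1786] J [-0.8763  0.3912  2.0308  1.0482  0.3346  1.4447] open 0.009191545850554065 t 6.4
rot [-0.0008 -0.0049  0.2305] n 2 [-0.0004 -0.0024  0.1152] | then shift mm (goal frame) [ 0.3676  1.6548 94.2128] | shift in current frame [-0.4857  1.7199 94.2111]
```

View pics/m3.png

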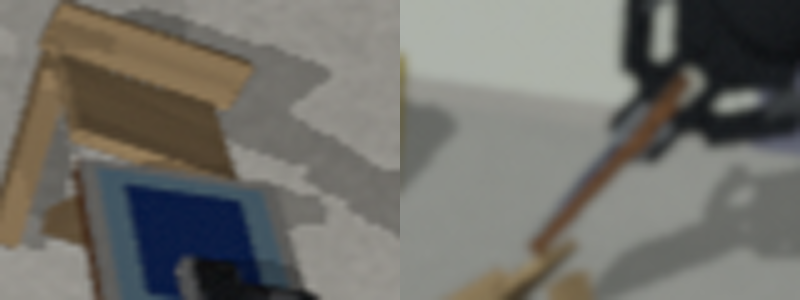

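The painted face now looks outward and the panel is parallel to the board. I'll finish the turn and lower it slightly clear of the board.

step_arm(
  deltas=[
    [[0,0,0.115],[0,-2,0],0.0],
    [[0,-0.004,0.115],[0,-2,0],0.0],
    [[0,0,0],[0,0,20],0.0],
    [[0,0,0],[0,0,20],0.0],
    [[0,0,0],[0,0,20],0.0],
    [[0,0,0],[0,0,15],0.0],
    [[0,0,0],[0,0,8],0.0],
    [[0,0,0],[0,0,0],0.0],
  ],
)

```text
time: 7.3
eef_pos: [0.5179, -0.3448, 0.1123]
eef_rot: [-0.549, 0.78, -0.247, 0.171]
wrist_force: [-0.3, -0.6, -0.3]
opening: 0.0095
finger_force: 39.9
```

```bash
python3 g.py R .03 -1
```

```text
pos [ 0.5179 -0.3448  0.1123] J [-0.8189  0.569   1.9733  1.4212  0.2649  1.3256] open 0.009523814592289343 t 7.3
rot [-0.0003 -0.0005  0.0069] n 1 [-0.0003 -0.0005  0.0069] | then shift mm (goal frame) [ 1.0978  5.3784 10.6802] | shift in current frame [ 1.0555  5.3893 10.679 ]
```

step_arm(
  deltas=[
    [[0,0,0],[0,0,5],0.0],
    [[0,0,0],[0,2,3],0.0],
    [[0,0,0],[0,1.5,1.5],0.0],
    [[0,0,0],[0,0,0],0.0],
  ],
)

```text
time: 7.7
eef_pos: [0.5199, -0.3458, 0.1037]
eef_rot: [-0.548, 0.78, -0.248, 0.172]
wrist_force: [-0.4, -0.8, -0.2]
opening: 0.0097
finger_force: 39.9
```

```bash
python3 g.py R .03 -1;  python3 - <<'E'
from plan import *
t=grab('top');s=grab('side')
c=lambda i,x,y: cv2.resize(i['pixels'][y:y+60,x:x+80,::-1],(400,300),interpolation=cv2.INTER_CUBIC)
cv2.imwrite('pics/m4.png',np.hstack([c(t,480,245),c(s,360,145)]))
E
```

```text
pos [ 0.5199 -0.3458  0.1037] J [-0.817   0.5888  1.9744  1.5041  0.2613  1.2446] open 0.00972480416931398 t 7.7
rot [-0.0015 -0.0011  0.0041] n 1 [-0.0015 -0.0011  0.0041] | then shift mm (goal frame) [0.864  2.2569 2.3163] | shift in current frame [0.8521 2.2639 2.3139]
```

View pics/m4.png

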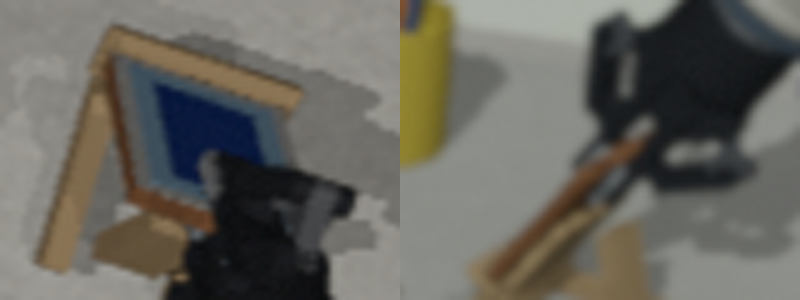

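The panel is nearly seated and about 4 mm left of centre. I'll nudge it 2 mm, seat it, release and back off.

step_arm(
  deltas=[
    [[0,0,0],[2,0,0],0.0],
    [[0,0,0],[0,0,2],0.0],
    [[0,0,0],[0,0,0],0.0],
    [[0,0,0],[0,0,0],0.4],
    [[0,0,0],[0,0,0],0.5],
    [[0,0,0],[0,0,0],0.6],
    [[0,0,0],[0,0,0],0.6],
  ],
)

```text
time: 8.5
eef_pos: [0.5205, -0.348, 0.102]
eef_rot: [-0.548, 0.78, -0.248, 0.172]
wrist_force: [-0.8, 0.7, -0.4]
opening: 0.0514
finger_force: 0.0
```

step_arm(
  deltas=[
    [[0,0,0],[0,0,-15],0.6],
    [[0,0,0],[0,0,-25],0.6],
    [[0,0,0],[0,0,-30],0.6],
    [[0,0,0],[0,0,-30],0.6],
    [[0,0,0],[0,0,-30],0.6],
    [[0,0,0],[0,0,-30],0.6],
    [[0,0,0],[0,0,-20],0.6],
    [[0,0,0],[0,0,0],0.6],
  ],
)

```text
time: 9.3
eef_pos: [0.4228, -0.3125, 0.2513]
eef_rot: [-0.548, 0.78, -0.249, 0.172]
wrist_force: [0.8, 0.5, -0.1]
opening: 0.0513
finger_force: 0.0
```

```bash
python3 g.py L .13 1;python3 g.py L .13 -1;  python3 - <<'E'
from plan import *
t=grab('top');s=grab('side')
c=lambda i,x,y: cv2.resize(i['pixels'][y:y+60,x:x+80,::-1],(400,300),interpolation=cv2.INTER_CUBIC)
cv2.imwrite('pics/m5.png',np.vstack([np.hstack([c(t,480,245),c(s,360,165)]),cv2.resize(t['pixels'][230:350,300:460,::-1],(800,600))[:300]]))
g=cv2.cvtColor(t['pixels'],cv2.COLOR_RGB2HSV);
# palette: dark well floors
m=((g[...,0]>70)&(g[...,1]>15)&(g[...,2]<110)).astype(np.uint8)*255;k=np.zeros_like(m);k[255:330,325:422]=m[255:330,325:422]
n,_,st,ce=cv2.connectedComponentsWithStats(k)
for i in range(1,n):
    if st[i,4]>60: print(ce[i],st[i],onz(t,*ce[i],.006))
E
```

```text
pos [ 0.4228 -0.3125  0.2513] J [-0.9539  0.1933  2.0362  0.7427  0.5019  1.947 ] open 0.05125899750303333 t 9.3
rot [-0.5327  0.0029  2.5214] n 18 [-0.0296  0.0002  0.1401] | then shift mm (goal frame) [562.3914 160.4693 196.5053] | shift in current frame [-588.0643  180.721   -46.5729]
pos [ 0.4228 -0.3125  0.2513] J [-0.9539  0.1933  2.0362  0.7427  0.5019  1.947 ] open 0.05125899750303333 t 9.3
rot [-0.0022 -0.4052 -0.5686] n 5 [-0.0004 -0.081  -0.1137] | then shift mm (goal frame) [-562.3914 -160.4693  196.5053] | shift in current frame [-588.0643  180.721   -46.5729]
[347.2517 275.5586] [338 267  19  18 290] [0.5449 0.0192 0.006 ]
[373.5401 278.3833] [365 270  18  18 287] [ 0.5376 -0.0406  0.006 ]
[399.7213 281.216 ] [391 272  18  19 287] [ 0.5302 -0.1001  0.006 ]
[344.5236 302.0372] [336 293  18  19 296] [0.485  0.0265 0.006 ]
[370.8213 304.9381] [362 296  18  19 291] [ 0.4776 -0.0331  0.006 ]
[397.1866 307.6373] [389 299  18  19 284] [ 0.4706 -0.0928  0.006 ]
```

View pics/m5.png

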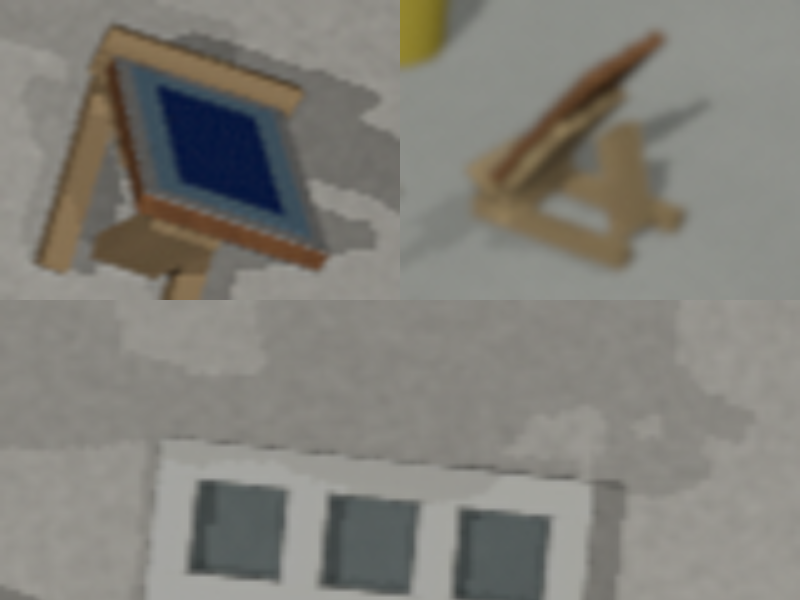

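Panel B is turned and seated, with the same outline as at the start and the dark blue face out. The wells are located with 60 mm spacing. For panel A the mirrored pose may break J4's range of −1.22, so I'll fit the kinematics from logged states to check.

```bash
cat > kin.py <<'E'
from plan import *
from scipy.optimize import least_squares
D=[([-1.3105,.4941,1.3461,0,1.3025,-.0955],[.2176,-.5855,.2448]),
([-1.0318,.2965,2.016,.8482,.4984,-1.3732],[.4157,-.3545,.2152]),
([-.8514,.5156,1.9974,1.3052,.2861,-1.7127],[.4974,-.3446,.1323]),
([-.8157,.593,1.9736,1.5271,.2566,-1.9119],[.5206,-.3473,.1021]),
([-.8763,.3912,2.0308,1.0482,.3346,1.4447],[.4698,-.328,.1786]),
([-.9539,.1933,2.0362,.7427,.5019,1.947],[.4228,-.3125,.2513])]
def rot(J): return R.from_euler('ZYZYZ',[J[0],J[1]+J[2],J[3],J[4],J[5]])
def A(J):
    z1=R.from_euler('Z',J[0]);f=R.from_euler('ZY',[J[0],J[1]+J[2]]);a=R.from_euler('ZY',[J[0],J[1]])
    return np.c_[z1.apply([1,0,0]),[0,0,1],a.apply([0,0,1]),f.apply([0,0,1]),f.apply([1,0,0]),rot(J).apply([0,0,1])]
M=np.vstack([A(J) for J,_ in D]);b=np.hstack([p for _,p in D])
X=np.linalg.lstsq(M,b,rcond=None)[0]
lo=np.array([-2.91,-.82,.22,-1.22,.12,-3.08]);hi=np.array([2.91,2.16,2.67,4.37,2.79,3.08])
Q=rot(D[3][0]).inv()*R.from_quat([.783,.545,.171,.249])  # tool const
def ik(p,Rg,seed):
    f=lambda J: np.r_[(A(J)@X-p)*10,(Rg.inv()*rot(J)*Q).as_rotvec()]
    s=least_squares(f,np.clip(seed,lo+.01,hi-.01),bounds=(lo,hi));return s.x,np.linalg.norm(s.fun)
if __name__=='__main__':
    print(X,np.abs(M@X-b).max(),Q.as_rotvec())
    psi,c=.35,np.array([.5294,.3251,.0759]);u,n,f=easel(psi);ey=np.cross(n,-u) 
    piv=c-.055*u-.005*n   # bottom edge at board
    for yaw in(0,.05):
     for dp in(0,.05,.1,.15):
      for sg in(1,-1):
       P=R.from_euler('z',yaw)*R.from_rotvec(ey*dp)
       Rg=P*Rt(psi,sg);p=piv+P.apply(.005*n+.055*u+.03*u)
       best=min((ik(p,Rg,np.array([.8,.6,2,j4,.3,j6])) for j4 in(-1,2,4) for j6 in(-2,0,2)),key=lambda t:t[1])
       print(yaw,dp,sg,best,Rg.as_matrix()[:,2])
E
python3 kin.py
```

```text
Traceback (most recent call last):
  File "kin.py", line 13, in <module>
    M=np.vstack([A(J) for J,_ in D]);b=np.hstack([p for _,p in D])
                 ~^^^
  File "kin.py", line 12, in A
    return np.c_[z1.apply([1,0,0]),[0,0,1],a.apply([0,0,1]),f.apply([0,0,1]),f.apply([1,0,0]),rot(J).apply([0,0,1])]
                                                                                              ~~~^^^
  File "kin.py", line 9, in rot
    def rot(J): return R.from_euler('ZYZYZ',[J[0],J[1]+J[2],J[3],J[4],J[5]])
                       ~~~~~~~~~~~~^^^^^^^^^^^^^^^^^^^^^^^^^^^^^^^^^^^^^^^^^
  File "scipy/spatial/transform/_rotation.pyx", line 1413, in scipy.spatial.transform._rotation.Rotation.from_euler
ValueError: Expected axis specification to be a non-empty string of upto 3 characters, got ZYZYZ
```

```bash
sed -i "s/^def rot.*/def rot(J): return R.from_euler('ZYZ',[J[0],J[1]+J[2],J[3]])*R.from_euler('YZ',[J[4],J[5]])/" kin.py; python3 kin.py
```

```text
[-0.1387  0.4852  0.6918  0.5077  0.2164  0.5133] 0.05787318337703665 [ 0.0007 -0.0006  1.5704]
0 0 1 (array([0.7296, 0.5839, 2.0307, 4.37  , 0.2174, 2.232 ]), np.float64(0.02539899103846647)) [ 0.5388  0.1967 -0.8192]
0 0 -1 (array([ 0.7314,  0.5843,  2.0309,  4.37  ,  0.2197, -0.908 ]), np.float64(0.026462202488377665)) [ 0.5388  0.1967 -0.8192]
0 0.05 1 (array([ 0.7159,  0.549 ,  1.9654, -1.1081,  0.2134,  1.413 ]), np.float64(1.9460629111775829e-13)) [ 0.4997  0.1824 -0.8468]
0 0.05 -1 (array([ 0.7181,  0.5491,  1.9648, -1.108 ,  0.2165, -1.7269]), np.float64(8.6768256943958e-14)) [ 0.4997  0.1824 -0.8468]
0 0.1 1 (array([ 0.6908,  0.532 ,  1.9181, -0.6801,  0.2616,  0.9636]), np.float64(1.0803334793294028e-13)) [ 0.4593  0.1677 -0.8723]
0 0.1 -1 (array([ 0.693 ,  0.5321,  1.9175, -0.6848,  0.2642, -2.1716]), np.float64(2.675203023316385e-15)) [ 0.4593  0.1677 -0.8723]
0 0.15 1 (array([ 0.6683,  0.5219,  1.8687, -0.4295,  0.3388,  0.6952]), np.float64(8.684355897661818e-16)) [ 0.4178  0.1525 -0.8957]
0 0.15 -1 (array([ 0.6703,  0.5221,  1.8682, -0.4348,  0.3408, -2.4397]), np.flo
[... 441 characters left out ...]
071 -0.8468]
0.05 0.05 -1 (array([ 0.6747,  0.5468,  1.9738, -1.0857,  0.1647, -1.8268]), np.float64(7.996896941054925e-13)) [ 0.4899  0.2071 -0.8468]
0.05 0.1 1 (array([ 0.6533,  0.5296,  1.9257, -0.5786,  0.2245,  0.7895]), np.float64(5.185464326038312e-15)) [ 0.4503  0.1904 -0.8723]
0.05 0.1 -1 (array([ 0.6555,  0.5297,  1.9253, -0.5861,  0.2268, -2.3428]), np.float64(1.7568134804975648e-14)) [ 0.4503  0.1904 -0.8723]
0.05 0.15 1 (array([ 0.6362,  0.5197,  1.8752, -0.3412,  0.3138,  0.5385]), np.float64(1.6872162799234534e-15)) [ 0.4096  0.1732 -0.8957]
0.05 0.15 -1 (array([ 0.6383,  0.5198,  1.8748, -0.3479,  0.3155, -2.5948]), np.float64(9.612723056479551e-14)) [ 0.4096  0.1732 -0.8957]
```

```bash
sed -i "s/rot(J).apply(\[0,0,1\])\]$/rot(J).apply([0,0,1]),a.apply([1,0,0]),z1.apply([0,1,0]),(R.from_euler('ZYZ',[J[0],J[1]+J[2],J[3]])*R.from_euler('Y',J[4])).apply([1,0,0])]/; s/^X=.*/X=np.linalg.lstsq(M,b,rcond=1e-4)[0]/" kin.py; python3 kin.py; python3 - <<'E'
from kin import *
for J,q in((D[0][0],[.9842,.177,-.0001,-.0006]),(D[1][0],[.783,.547,.171,.240]),(D[4][0],[-.632,.714,-.266,.141])): print(((rot(J)*Q).inv()*R.from_quat(q)).as_rotvec())
E
```

```text
[ 0.0002  0.2564  0.5967  0.3843  0.1178  0.3212 -0.0001  0.0596  0.    ] 4.3638478357199695e-05 [ 0.0007 -0.0006  1.5704]
0 0 1 (array([0.5056, 0.5838, 2.0297, 3.9899, 0.12  , 2.4249]), np.float64(0.0029166965270459215)) [ 0.5388  0.1967 -0.8192]
0 0 -1 (array([ 0.5065,  0.5837,  2.0289,  4.0119,  0.12  , -0.7379]), np.float64(0.002148366568869166)) [ 0.5388  0.1967 -0.8192]
0 0.05 1 (array([ 0.5105,  0.5674,  1.9679, -0.9951,  0.12  ,  1.1299]), np.float64(0.02186734497314301)) [ 0.4997  0.1824 -0.8468]
0 0.05 -1 (array([ 0.5111,  0.5676,  1.9685, -1.0127,  0.12  , -1.9937]), np.float64(0.020464638948180625)) [ 0.4997  0.1824 -0.8468]
0 0.1 1 (array([ 0.4925,  0.5595,  1.9336, -0.453 ,  0.1575,  0.5731]), np.float64(1.554930208500792e-12)) [ 0.4593  0.1677 -0.8723]
0 0.1 -1 (array([ 0.4937,  0.5596,  1.9332, -0.4637,  0.159 , -2.557 ]), np.float64(5.4526004643121454e-11)) [ 0.4593  0.1677 -0.8723]
0 0.15 1 (array([ 0.4871,  0.5551,  1.8849, -0.2434,  0.2514,  0.3594]), np.float64(9.498912789689514e-16)) [ 0.4178  0.1525 -0.8957]
0 0.15 -1 (array([ 0.4882,  0.5552,  1.8846, -0.2511,
[... 536 characters left out ...]
.12  , -2.4765]), np.float64(0.04047917785571276)) [ 0.4899  0.2071 -0.8468]
0.05 0.1 1 (array([ 0.4712,  0.5579,  1.9391, -0.2478,  0.139 ,  0.3081]), np.float64(2.455243752332564e-15)) [ 0.4503  0.1904 -0.8723]
0.05 0.1 -1 (array([ 0.4724,  0.5579,  1.9388, -0.2624,  0.14  , -2.818 ]), np.float64(2.9235596426001534e-13)) [ 0.4503  0.1904 -0.8723]
0.05 0.15 1 (array([ 0.4685,  0.5535,  1.8897, -0.1248,  0.2402,  0.1831]), np.float64(1.180517739835245e-15)) [ 0.4096  0.1732 -0.8957]
0.05 0.15 -1 (array([ 0.4696,  0.5536,  1.8894, -0.1335,  0.2408, -2.9491]), np.float64(2.389278053254621e-15)) [ 0.4096  0.1732 -0.8957]
[0.0001 0.0007 0.0004]
[-0.0005  0.0005  0.0009]
[-0.0006  0.001   0.001 ]
```

The fit is now accurate to under 0.1 mm. For panel A a tool pitch about 0.12 rad steeper stays within joint ranges, and the panel can pivot on the ledge for that. I'll plan a joint-space transfer to A's pre-grasp.

```bash
cat > la.py <<'E'
from kin import *
psi,c=.35,np.array([.5294,.3251,.0759]);u,n,f=easel(psi);ey=np.cross(u,n)
def goalL(sg,back,dp=.12,out=0.,h=.033):
    P=R.from_rotvec(ey*dp);Rg=P*Rt(psi,sg)
    return c-.055*u+.005*n+P.apply(-.005*n+(.055+h)*u)+P.apply(back*u+out*n),Rg
def best(p,Rg,seed=None):
    S=[seed] if seed is not None else [np.array([.5,.5,1.9,j4,.3,j6]) for j4 in(-.5,2) for j6 in(-2,0,2)]
    return min((ik(p,Rg,s) for s in S),key=lambda t:t[1])
def interp(J1,N):
    o=r.get_obs();J0=o['joints'];pc=o['eef_pos'];Rc=R.from_quat(o['eef_rot'])
    for i in range(1,N+1):
        J=J0+(J1-J0)*i/N;p=A(J)@X;Rn=rot(J)*Q
        print(i,np.round((Rc.inv()*Rn).as_rotvec(),3).tolist(),np.round(Rc.inv().apply(p-pc)*1e3,1).tolist(),p.round(3));pc,Rc=p,Rn
E
python3 - <<'E'
from la import *
print(ey)
for sg in(1,-1):
    for b in(0,.05,.1,.13): print(sg,b,best(*goalL(sg,b)))
J,_=best(*goalL(1,.13));print(r.get_obs()['joints']);interp(J,16)
E
```

```text
[-0.3429  0.9394  0.    ]
1 0 (array([ 0.4909,  0.5486,  1.9164, -0.3344,  0.2006,  0.4531]), np.float64(6.789762502759368e-11))
1 0.05 (array([ 0.4985,  0.444 ,  1.9337, -0.2471,  0.2858,  0.369 ]), np.float64(2.322198197503887e-15))
1 0.1 (array([ 0.5069,  0.3385,  1.9379, -0.1948,  0.3859,  0.3198]), np.float64(1.792752860526391e-14))
1 0.13 (array([ 0.5124,  0.2757,  1.9341, -0.1735,  0.4522,  0.3003]), np.float64(2.0251840839322216e-13))
-1 0 (array([ 0.4921,  0.5487,  1.916 , -0.3436,  0.2019, -2.6785]), np.float64(8.785448833793218e-12))
-1 0.05 (array([ 0.4997,  0.4441,  1.9333, -0.2541,  0.2869, -2.7648]), np.float64(2.5204106614634125e-15))
-1 0.1 (array([ 0.5082,  0.3387,  1.9375, -0.2003,  0.3869, -2.8156]), np.float64(2.035251760463657e-15))
-1 0.13 (array([ 0.5137,  0.2759,  1.9337, -0.1783,  0.4531, -2.8358]), np.float64(1.6253034504850666e-15))
[-0.9527  0.1978  2.0363  0.7457  0.4996  1.9445]
1 [-0.019, -0.04, -0.23] [-40.1, -4.8, 8.5] [ 0.445 -0.278  0.245]
2 [-0.012, -0.039, -0.23] [-38.2, -11.8, 8.0] [ 0.465 -0.242  0.241]
3 [-0.005, -0.037, -0.231] [-35.2, -18.3,
[... 196 characters left out ...]
0.2, -33.5, 5.4] [ 0.515 -0.092  0.229]
7 [0.014, -0.019, -0.235] [-13.8, -36.6, 4.7] [ 0.522 -0.053  0.226]
8 [0.016, -0.013, -0.235] [-6.9, -38.6, 3.9] [ 0.525 -0.014  0.225]
9 [0.017, -0.007, -0.236] [0.3, -39.3, 3.0] [0.527 0.025 0.223]
10 [0.016, -0.001, -0.236] [7.5, -38.8, 2.2] [0.525 0.065 0.222]
11 [0.014, 0.004, -0.236] [14.6, -37.0, 1.3] [0.522 0.105 0.221]
12 [0.011, 0.009, -0.236] [21.2, -34.1, 0.4] [0.515 0.144 0.221]
13 [0.007, 0.014, -0.236] [27.3, -30.0, -0.5] [0.506 0.184 0.221]
14 [0.003, 0.017, -0.236] [32.7, -24.9, -1.4] [0.494 0.223 0.222]
15 [-0.003, 0.019, -0.236] [37.1, -18.9, -2.4] [0.48  0.262 0.222]
16 [-0.009, 0.02, -0.235] [40.4, -12.1, -3.3] [0.462 0.301 0.224]
```

step_arm(
  deltas=[
    [[0,0,-0.148],[0,0,-10],0.6],
    [[0,0,-0.148],[0,0,0],0.6],
    [[0,0,-0.148],[0,0,0],0.6],
    [[0,0,-0.148],[0,0,0],0.6],
    [[0,0,-0.148],[0,0,0],0.6],
    [[0,0,-0.148],[0,0,0],0.6],
    [[0,0,-0.148],[0,0,0],0.6],
    [[0,0,-0.148],[0,0,0],0.6],
  ],
)

```text
time: 10.2
eef_pos: [0.4184, -0.3103, 0.2562]
eef_rot: [0.891, -0.339, 0.301, -0.004]
wrist_force: [0.1, 0.6, -0.3]
opening: 0.0516
finger_force: 0.0
```

step_arm(
  deltas=[
    [[0,0,-0.148],[0,0,0],0.6],
    [[0,0,-0.148],[0,0,0],0.6],
    [[0,0,-0.148],[0,0,0],0.6],
    [[0,0,-0.148],[0,0,0],0.6],
    [[0,0,-0.148],[0,0,0],0.6],
    [[0,0,-0.148],[0,0,0],0.6],
    [[0,0,-0.148],[0,0,0],0.6],
    [[0,0,-0.148],[0,0,0],0.6],
  ],
)

```text
time: 11.0
eef_pos: [0.4184, -0.3103, 0.2562]
eef_rot: [0.929, 0.216, 0.252, 0.164]
wrist_force: [0.4, 0.2, -0.2]
opening: 0.0509
finger_force: 0.0
```

step_arm(
  deltas=[
    [[0,0,-0.148],[0,0,0],0.6],
    [[0,0,-0.148],[0,0,0],0.6],
    [[0,0,-0.148],[0,0,0],0.6],
    [[0,0,0],[0,0,0],0.6],
  ],
)

```text
time: 11.4
eef_pos: [0.4183, -0.3103, 0.2563]
eef_rot: [0.859, 0.414, 0.21, 0.215]
wrist_force: [-0.2, -0.3, -0.3]
opening: 0.0517
finger_force: 0.0
```

```bash
python3 - <<'E'
from la import *
p,Rg=goalL(1,.14);plan(p,Rg)
o=r.get_obs();S=o['joints'];p0=o['eef_pos'];R0=R.from_quat(o['eef_rot'])
from scipy.spatial.transform import Slerp
sl=Slerp([0,1],R.concatenate([R0,Rg]))
for a in np.linspace(0,1,9):
    S,e=ik(p0,sl(a),S);print(S,e)
for a in np.linspace(0,1,9):
    S,e=ik(p0+a*(p-p0),Rg,S);print(S,e)
E
```

```text
pos [ 0.4183 -0.3103  0.2563] J [-0.9615  0.1778  2.0346  0.7209  0.5227 -0.8487] open 0.05168799475036399 t 11.4
rot [ 0.1764  0.3503 -0.916 ] n 7 [ 0.0252  0.05   -0.1309] | then shift mm (goal frame) [558.8006 205.6614 137.0283] | shift in current frame [ 506.4149 -332.6311  -78.9429]
[-0.9622  0.1779  2.0345  0.7225  0.5236 -0.8502] 8.298243266832179e-11
[-0.9934  0.1881  2.0135  0.7384  0.5967 -1.    ] 2.0617163467155575e-10
[-1.0184  0.2002  1.9881  0.7353  0.6693 -1.1274] 3.2136226815756735e-11
[-1.0373  0.2137  1.9591  0.7198  0.7401 -1.2391] 5.013760756197124e-12
[-1.0503  0.2283  1.927   0.6962  0.8085 -1.3397] 8.554174839896834e-13
[-1.0576  0.2438  1.8926  0.6674  0.8742 -1.4323] 1.7906276447787306e-13
[-1.0598  0.2596  1.8564  0.635   0.9372 -1.5191] 4.203685184475434e-14
[-1.0574  0.2758  1.8192  0.6003  0.9971 -1.6017] 1.578162161235529e-14
[-1.0509  0.2919  1.7815  0.5639  1.0542 -1.6814] 6.102192124664372e-15
[-1.0509  0.2919  1.7815  0.5639  1.0542 -1.6814] 6.01562889179996e-15
[-0.9437  0.222   1.9011  0.5859  0.9621 -1.6215] 1.5580927039189548e-13
[-0.8024  0.1618  1.9992  0.6027  0.8641 -1.5239] 3.5209090204325897e-15
[-0.6187  0.1167  2.0713  0.6028  0.7561 -1.373 ] 2.285796946211593e-12
[-0.3921  0.0941  2.112   0.5646  0.6392 -1.15  ] 2.0301529530893287e-15
[-0.1383  0.1     2.1172  0.455   0.5292 -0.8374] 7.37396388605685e-12
[ 0.1123  0.1335  2.0864  0.2568  0.4557 -0.4416] 2.8268160374057956e-11
[ 0.3333  0.1878  2.0229  0.0204  0.4402 -0.0327] 1.8940932111791244e-15
[ 0.5144  0.255   1.9317 -0.1676  0.4752  0.295 ] 1.0738020022795475e-15
```

Feasible throughout. Turn first (7 rows), then 16 rows of about 38 mm.

step_arm(
  deltas=[
    [[0.025,0.05,-0.131],[0,0,0],0.6],
    [[0.025,0.05,-0.131],[0,0,0],0.6],
    [[0.025,0.05,-0.131],[0,0,0],0.6],
    [[0.025,0.05,-0.131],[0,0,0],0.6],
    [[0.025,0.05,-0.131],[0,0,0],0.6],
    [[0.025,0.05,-0.131],[0,0,0],0.6],
    [[0.025,0.05,-0.131],[0,0,0],0.6],
    [[0,0,0],[0,0,0],0.6],
  ],
)

```text
time: 12.2
eef_pos: [0.4189, -0.3114, 0.2569]
eef_rot: [0.557, 0.794, 0.2, 0.14]
wrist_force: [-0.1, -0.2, 0.6]
opening: 0.0512
finger_force: 0.0
```

step_arm(
  deltas=[
    [[0,0,0],[35,13,8.5],0.6],
    [[0,0,0],[35,13,8.5],0.6],
    [[0,0,0],[35,13,8.5],0.6],
    [[0,0,0],[35,13,8.5],0.6],
    [[0,0,0],[35,13,8.5],0.6],
    [[0,0,0],[35,13,8.5],0.6],
    [[0,0,0],[35,13,8.5],0.6],
    [[0,0,0],[35,13,8.5],0.6],
  ],
)

```text
time: 13.0
eef_pos: [0.4385, -0.0034, 0.2461]
eef_rot: [0.56, 0.791, 0.2, 0.141]
wrist_force: [1.4, -1.3, 0.4]
opening: 0.0511
finger_force: 0.0
```

step_arm(
  deltas=[
    [[0,0,0],[35,13,8.5],0.6],
    [[0,0,0],[35,13,8.5],0.6],
    [[0,0,0],[35,13,8.5],0.6],
    [[0,0,0],[35,13,8.5],0.6],
    [[0,0,0],[35,13,8.5],0.6],
    [[0,0,0],[35,13,8.5],0.6],
    [[0,0,0],[35,13,8.5],0.6],
    [[0,0,0],[0,0,0],0.6],
  ],
)

```text
time: 13.8
eef_pos: [0.4569, 0.2666, 0.2362]
eef_rot: [0.558, 0.793, 0.201, 0.139]
wrist_force: [-0.4, -0.6, -0.5]
opening: 0.0515
finger_force: 0.0
```

```bash
python3 - <<'E'
from la import *
plan(*goalL(1,.05))
E
```

```text
pos [0.4569 0.2666 0.2362] J [ 0.4411  0.2218  1.971  -0.0961  0.4575  0.1726] open 0.05147665193636179 t 13.8
rot [ 0.0039 -0.0008 -0.0061] n 1 [ 0.0039 -0.0008 -0.0061] | then shift mm (goal frame) [30.1272  8.7489 98.9778] | shift in current frame [30.0955  8.1762 99.0364]
```

step_arm(
  deltas=[
    [[0.004,0,-0.006],[15,4,0],0.6],
    [[0,0,0],[15,4.5,0],0.6],
    [[0,0,0],[0,0,30],0.6],
    [[0,0,0],[0,0,30],0.6],
    [[0,0,0],[0,0,25],0.6],
    [[0,0,0],[0,0,10],0.6],
    [[0,0,0],[0,0,0],0.6],
  ],
)

```text
time: 14.5
eef_pos: [0.4956, 0.3075, 0.1554]
eef_rot: [0.556, 0.795, 0.197, 0.139]
wrist_force: [0.8, -0.5, -0.8]
opening: 0.051
finger_force: 0.0
```

```bash
python3 - <<'E'
from la import *
plan(*goalL(1,.0))
o=r.get_obs();q=R.from_quat(o['eef_rot']);t=grab('top');s=grab('side')
ims=[]
for d,x,y in((t,165,250),(s,280,280)):
    im=cv2.resize(d['pixels'][y:y+60,x:x+80,::-1],(400,300),interpolation=cv2.INTER_CUBIC)
    for dx in(-.011,0,.011):
      for dy in(.025,-.025):
        p=proj(d,o['eef_pos']+q.apply([dx,dy,.008]));cv2.circle(im,tuple(((p-[x,y]+.5)*5).astype(int)),2,(0,255,0) if dy>0 else (0,0,255),-1)
    ims.append(im)
cv2.imwrite('pics/m6.png',np.hstack(ims))
E
```

```text
pos [0.4956 0.3075 0.1554] J [ 0.4907  0.4348  1.9396 -0.2393  0.2926  0.3529] open 0.05102258336875152 t 14.5
rot [-0.0039  0.0028  0.0011] n 1 [-0.0039  0.0028  0.0011] | then shift mm (goal frame) [ 4.9646  2.3723 53.8936] | shift in current frame [ 5.1105  2.5885 53.87  ]
```

View pics/m6.png

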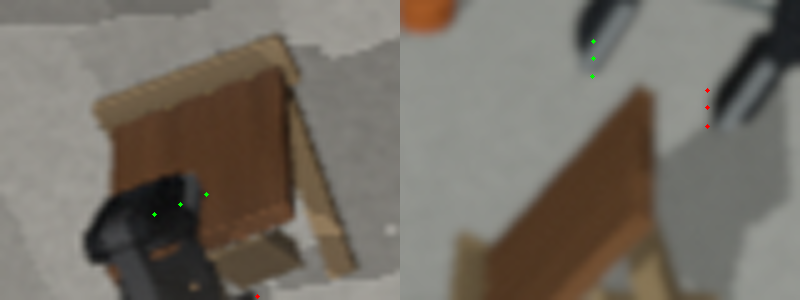

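The fingers straddle the panel's top edge (edge middle at about crop (200,237)), so I'll go down and close.

step_arm(
  deltas=[
    [[-0.004,0.003,0],[5,2.4,10],0.6],
    [[0,0,0],[0,0,15],0.6],
    [[0,0,0],[0,0,15],0.6],
    [[0,0,0],[0,0,12],0.6],
    [[0,0,0],[0,0,0],0.6],
  ],
)

```text
time: 15.1
eef_pos: [0.5197, 0.3221, 0.1111]
eef_rot: [0.554, 0.796, 0.2, 0.14]
wrist_force: [-0.6, -0.8, 0.5]
opening: 0.0514
finger_force: 0.0
```

step_arm(
  deltas=[
    [[0,0,0],[0,0,0],0.3],
    [[0,0,0],[0,0,0],0.2],
    [[0,0,0],[0,0,0],0.1],
    [[0,0,0],[0,0,0],0.0],
    [[0,0,0],[0,0,0],0.0],
    [[0,0,0],[0,0,0],0.0],
  ],
  newtons=45,
)

```text
time: 15.7
eef_pos: [0.519, 0.3217, 0.1123]
eef_rot: [0.554, 0.796, 0.2, 0.14]
wrist_force: [-5.3, -1.9, 6.3]
opening: 0.0092
finger_force: 45.6
```

```bash
python3 - <<'E'
from la import *
plan(*goalL(1,.0))
E
```

```text
pos [0.519  0.3217 0.1123] J [ 0.4925  0.5418  1.9167 -0.3344  0.2053  0.4489] open 0.00915170406788775 t 15.7
rot [ 0.0022 -0.0003  0.0047] n 1 [ 0.0022 -0.0003  0.0047] | then shift mm (goal frame) [-0.3883 -1.0277  3.2803] | shift in current frame [-0.3845 -1.0367  3.2779]
```

step_arm(
  deltas=[
    [[0,0,0],[0,0,-8],0.0],
    [[0,0,0],[0,0,-15],0.0],
    [[0,0,0],[0,0,-20],0.0],
    [[0,0,0],[0,0,-20],0.0],
    [[0,0,0],[0,0,-20],0.0],
    [[0,0,0],[0,0,-17],0.0],
    [[0,0,-0.06],[0,0,0],0.0],
    [[0,0,-0.12],[0,0,0],0.0],
  ],
)

```text
time: 16.5
eef_pos: [0.4748, 0.3057, 0.2014]
eef_rot: [0.479, 0.843, 0.187, 0.158]
wrist_force: [1.0, -0.4, -1.1]
opening: 0.0092
finger_force: 44.4
```

step_arm(
  deltas=[
    [[0,0,-0.148],[0,0,0],0.0],
    [[0,0,-0.148],[0,0,0],0.0],
    [[0,0,-0.148],[0,0,0],0.0],
    [[0,0,-0.148],[0,0,0],0.0],
    [[0,0,-0.148],[0,0,0],0.0],
    [[0,0,-0.148],[0,0,0],0.0],
    [[0,0,-0.148],[0,0,0],0.0],
    [[0,0,-0.148],[0,0,0],0.0],
  ],
)

```text
time: 17.3
eef_pos: [0.4748, 0.3056, 0.2006]
eef_rot: [-0.075, 0.967, 0.066, 0.235]
wrist_force: [-0.2, -0.3, -0.5]
opening: 0.0092
finger_force: 44.4
```

step_arm(
  deltas=[
    [[0,0,-0.148],[0,0,0],0.0],
    [[0,0,-0.148],[0,0,0],0.0],
    [[0,0,-0.148],[0,0,0],0.0],
    [[0,0,-0.148],[0,0,0],0.0],
    [[0,0,-0.148],[0,0,0],0.0],
    [[0,0,-0.148],[0,0,0],0.0],
    [[0,0,-0.148],[0,0,0],0.0],
    [[0,0,-0.148],[0,0,0],0.0],
  ],
)

```text
time: 18.1
eef_pos: [0.4748, 0.3056, 0.2006]
eef_rot: [-0.601, 0.761, -0.076, 0.232]
wrist_force: [0.7, 0.4, -1.3]
opening: 0.0095
finger_force: 44.4
```

step_arm(
  deltas=[
    [[0,0,-0.148],[0,0,0],0.0],
    [[0,0,-0.148],[0,0,0],0.0],
    [[0,0,-0.148],[0,0,0],0.0],
    [[0,0,-0.1],[0,0,0],0.0],
    [[0,0,0],[0,0,0],0.0],
  ],
)

```text
time: 18.6
eef_pos: [0.4748, 0.3056, 0.2006]
eef_rot: [0.782, -0.573, 0.135, -0.203]
wrist_force: [0.7, 0.6, -1.5]
opening: 0.0095
finger_force: 44.4
```

```bash
python3 - <<'E'
from la import *
plan(*goalL(-1,.0))
t=grab('top');s=grab('side')
c=lambda i,x,y: cv2.resize(i['pixels'][y:y+60,x:x+80,::-1],(400,300),interpolation=cv2.INTER_CUBIC)
cv2.imwrite('pics/m7.png',np.hstack([c(t,155,255),c(s,290,260)]))
E
```

```text
pos [0.4748 0.3056 0.2006] J [ 0.5085  0.3318  1.9369 -0.1958  0.3912 -2.7774] open 0.009533198851563127 t 18.6
rot [-0.0027  0.0007 -0.0431] n 1 [-0.0027  0.0007 -0.0431] | then shift mm (goal frame) [  0.3922   1.1027 103.2776] | shift in current frame [  0.5147   1.3671 103.2739]
```

View pics/m7.png

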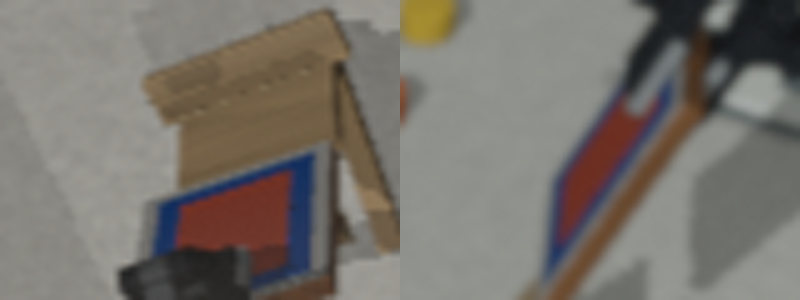

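Panel A now shows the coral face outward and is clear of the board. Lowering it.

step_arm(
  deltas=[
    [[-0.003,0,-0.043],[0,-3,0],0.0],
    [[0,0,0],[0,0,20],0.0],
    [[0,0,0],[0,0,20],0.0],
    [[0,0,0],[0,0,20],0.0],
    [[0,0,0],[0,0,20],0.0],
    [[0,0,0],[0,0,10],0.0],
    [[0,0,0],[0,0,5],0.0],
    [[0,0,0],[0,0,0],0.0],
  ],
)

```text
time: 19.5
eef_pos: [0.5195, 0.3217, 0.1175]
eef_rot: [0.794, -0.557, 0.139, -0.199]
wrist_force: [0.7, -0.1, -0.7]
opening: 0.0094
finger_force: 44.4
```

step_arm(
  deltas=[
    [[0,0,0],[0,2,2],0.0],
    [[0,0,0],[0,1,2],0.0],
    [[0,0,0],[0,0,0],0.0],
  ],
)

```text
time: 19.8
eef_pos: [0.5186, 0.3215, 0.1129]
eef_rot: [0.794, -0.557, 0.139, -0.199]
wrist_force: [-0.2, -0.1, -0.9]
opening: 0.0092
finger_force: 44.4
```

```bash
python3 - <<'E'
from la import *
plan(*goalL(-1,.0))
t=grab('top');s=grab('side')
c=lambda i,x,y: cv2.resize(i['pixels'][y:y+60,x:x+80,::-1],(400,300),interpolation=cv2.INTER_CUBIC)
cv2.imwrite('pics/m8.png',np.hstack([c(t,165,250),c(s,280,290)]))
E
```

```text
pos [0.5186 0.3215 0.1129] J [ 0.492   0.5401  1.9154 -0.3227  0.2104 -2.6982] open 0.009204377268982785 t 19.8
rot [ 0.0005  0.0004 -0.0019] n 1 [ 0.0005  0.0004 -0.0019] | then shift mm (goal frame) [0.2816 0.8864 3.9846] | shift in current frame [0.285  0.8838 3.985 ]
```

View pics/m8.png

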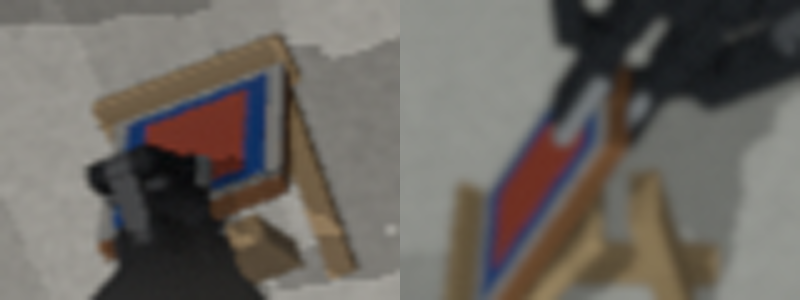

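step_arm(
  deltas=[
    [[0,0,0],[0,0,1.5],0.0],
    [[0,0,0],[0,0,0],0.0],
    [[0,0,0],[0,0,0],0.2],
    [[0,0,0],[0,0,0],0.3],
    [[0,0,0],[0,0,0],0.45],
    [[0,0,0],[0,0,0],0.6],
    [[0,0,0],[0,0,0],0.6],
  ],
)

```text
time: 20.6
eef_pos: [0.5195, 0.3218, 0.1113]
eef_rot: [0.794, -0.557, 0.139, -0.199]
wrist_force: [0.9, -0.2, -0.8]
opening: 0.0513
finger_force: 0.0
```

step_arm(
  deltas=[
    [[0,0,0],[0,0,-15],0.6],
    [[0,0,0],[0,0,-25],0.6],
    [[0,0,0],[0,0,-30],0.6],
    [[0,0,0],[0,0,-30],0.6],
    [[0,0,0],[0,0,-30],0.6],
    [[0,0,0],[0,0,-20],0.6],
    [[0,0,0],[0,0,0],0.6],
  ],
)

```text
time: 21.3
eef_pos: [0.4531, 0.2977, 0.2461]
eef_rot: [0.794, -0.556, 0.139, -0.201]
wrist_force: [0.5, 0.6, -0.3]
opening: 0.0513
finger_force: 0.0
```

```bash
cat > pk.py <<'E'
from kin import *
from la import best
def pucks():
    t=grab('top');s=grab('side');out={}
    rng=dict(red=((0,150),(5,255)),orange=((7,125),(15,255)),yellow=((18,110),(30,255)),green=((50,100),(80,255)),blue=((105,150),(118,255)))
    for nm,(lo,hi) in rng.items():
        P=[]
        for d,roi in((t,(240,190,480,330)),(s,(255,205,420,300))):
            h=cv2.cvtColor(d['pixels'],cv2.COLOR_RGB2HSV);m=cv2.inRange(h,np.array([*lo,60]),np.array([*hi,255]));k=np.zeros_like(m);a,b,c_,e=roi;k[b:e,a:c_]=m[b:e,a:c_]
            n,_,st,ce=cv2.connectedComponentsWithStats(k);P.append([ce[i] for i in range(1,n) if st[i,4]>25])
        L=[(tri(t,a,s,b),a) for a in P[0] for b in P[1]]
        if not L: print(nm,'none',P); continue
        L=[min(L,key=lambda q:q[0][1]+abs(q[0][0][2]-.009))]
        out[nm]=L[0][0][0]; print(nm,L[0][0],'top@.012',onz(t,*L[0][1],.012))
    return out
def down(p,az): # tool down, x axis azimuth az
    x=np.array([np.cos(az),np.sin(az),0]);return np.array(p),R.from_matrix(np.c_[x,np.cross([0,0,-1],x),[0,0,-1]])
E
python3 - <<'E'
from pk import *
pucks();print(r.get_obs()['joints'],R.from_quat(r.get_obs()['eef_rot']).as_matrix())
t=np.load('/tmp/top.npz');s=np.load('/tmp/side.npz')
c=lambda i,x,y: cv2.resize(i['pixels'][y:y+60,x:x+80,::-1],(400,300),interpolation=cv2.INTER_CUBIC)
cv2.imwrite('pics/m9.png',np.vstack([np.hstack([c(t,165,250),c(s,280,290)]),cv2.resize(t['pixels'][160:340,230:500,::-1],(800,533))[:300]]))
E
```

```text
red (array([ 0.6735, -0.1899,  0.0071]), np.float64(0.005163165406416853)) top@.012 [ 0.6754 -0.188   0.012 ]
orange (array([0.6875, 0.1241, 0.009 ]), np.float64(0.00591806679059749)) top@.012 [0.6899 0.1251 0.012 ]
yellow (array([0.6944, 0.0454, 0.008 ]), np.float64(0.005190704157478069)) top@.012 [0.6963 0.0464 0.012 ]
green (array([ 0.6691, -0.0367,  0.0072]), np.float64(0.005050334802270558)) top@.012 [ 0.671  -0.0354  0.012 ]
blue (array([ 0.6717, -0.1292,  0.0087]), np.float64(0.004115462885892043)) top@.012 [ 0.6732 -0.128   0.012 ]
[ 0.517   0.2304  1.9251 -0.1612  0.5064 -2.8508] [[ 0.3415 -0.8291  0.4427]
 [-0.9399 -0.3006  0.1622]
 [-0.0014 -0.4715 -0.8819]]
```

View pics/m9.png

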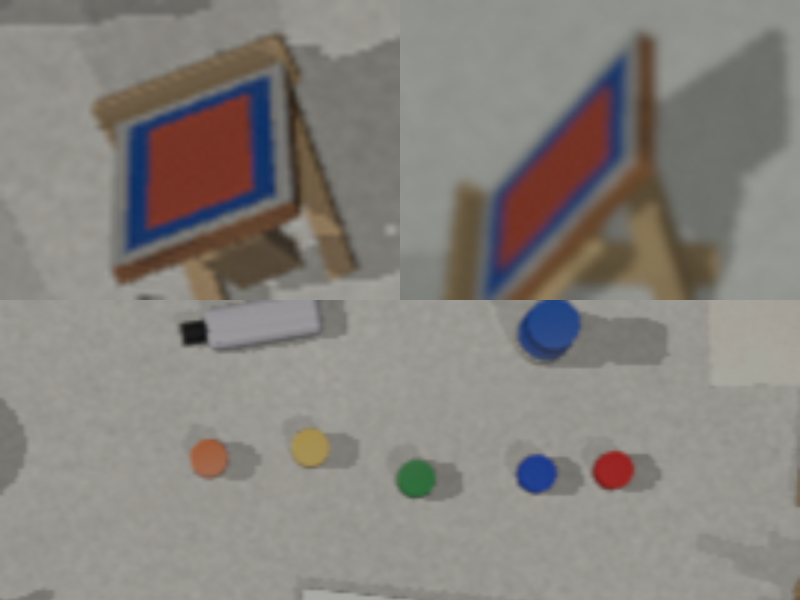

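Panel A sits as it did at the start, with coral out. Five pucks lie where first measured and no violet one is present. Next, the tool goes down for the pucks.

```bash
cat >> pk.py <<'E'
AZ=np.pi-.12
W=dict(w5=(.5449,.0192),w4=(.5376,-.0406),w3=(.5302,-.1001),w2=(.485,.0265),w1=(.4776,-.0331),w0=(.4706,-.0928))
E
python3 - <<'E'
from pk import *
p,Rg=down([.6899,.1251,.09],AZ);plan(p,Rg)
o=r.get_obs();S=o['joints'];R0=R.from_quat(o['eef_rot']);rv=(R0.inv()*Rg).as_rotvec()
for a in np.linspace(0,1,6): S,e=ik(o['eef_pos'],R0*R.from_rotvec(a*rv),S);print(S,e)
for q in([.69,.125,.021],[.675,-.188,.021],[.47,-.093,.03]): print(ik(*down(q,AZ),S))
# well floor heights from two views
s=np.load('/tmp/side.npz');t=np.load('/tmp/top.npz');g=cv2.cvtColor(s['pixels'],cv2.COLOR_RGB2HSV)
m=((g[...,0]>70)&(g[...,0]<110)&(g[...,1]>15)&(g[...,2]<115)).astype(np.uint8)*255;k=np.zeros_like(m);k[238:288,335:412]=m[238:288,335:412]
n,_,st,ce=cv2.connectedComponentsWithStats(k);B=[ce[i] for i in range(1,n) if st[i,4]>40]
for w,q in W.items():
    a=proj(t,[*q,.006]);x,e=min((tri(t,a,s,b) for b in B),key=lambda v:v[1]+abs(v[0][2]));print(w,x,e)
E
```

```text
pos [0.4533 0.2976 0.2438] J [ 0.517   0.2304  1.9251 -0.1612  0.5064 -2.8508] open 0.05122003403908187 t 21.4
rot [-0.3053  0.4998  1.9913] n 14 [-0.0218  0.0357  0.1422] | then shift mm (goal frame) [-255.5186 -142.9011  153.8125] | shift in current frame [243.1033 -71.7775 212.4089]
[ 0.5178  0.2305  1.9248 -0.1635  0.5069 -2.8478] 1.3304581021115183e-10
[ 0.5722  0.2574  1.845  -0.2774  0.6736 -2.3116] 2.504135449932241e-13
[ 0.5881  0.2916  1.7536 -0.2665  0.8489 -1.9166] 1.8520731635390465e-15
[ 0.5707  0.3268  1.666  -0.2007  1.005  -1.584 ] 4.767478811227906e-10
[ 0.5286  0.3575  1.5953 -0.1079  1.1285 -1.2772] 1.28263982099724e-11
[ 0.4705  0.3795  1.5517  0.0005  1.2111 -0.9801] 1.0718603213248034e-11
(array([ 0.0941,  0.8419,  1.319 ,  0.0002,  0.9814, -1.3564]), np.float64(1.4888691742510754e-10))
(array([-0.3567,  0.8414,  1.3206, -0.0002,  0.9805, -1.8069]), np.float64(2.484883467028683e-13))
(array([-0.3199,  0.6401,  1.903 , -0.0002,  0.5993, -1.7701]), np.float64(2.1829500558677375e-11))
w5 [0.5429 0.0187 0.0084] 0.0041969662770564966
w4 [ 0.5475 -0.041  -0.0324] 0.021332692984494438
w3 [ 0.5121 -0.1069 -0.0078] 0.03701812930912426
w2 [0.4834 0.0261 0.0084] 0.0035727367590506257
w1 [ 0.4779 -0.0299  0.0473] 0.004198222205293685
w0 [ 0.4798 -0.0894  0.0107] 0.01853185824032923
```

step_arm(
  deltas=[
    [[-0.022,0.036,0.142],[0,0,0],0.6],
    [[-0.022,0.036,0.142],[0,0,0],0.6],
    [[-0.022,0.036,0.142],[0,0,0],0.6],
    [[-0.022,0.036,0.142],[0,0,0],0.6],
    [[-0.022,0.036,0.142],[0,0,0],0.6],
    [[-0.022,0.036,0.142],[0,0,0],0.6],
    [[-0.022,0.036,0.142],[0,0,0],0.6],
    [[-0.022,0.036,0.142],[0,0,0],0.6],
  ],
)

```text
time: 22.2
eef_pos: [0.4532, 0.2976, 0.2421]
eef_rot: [-0.358, 0.926, -0.07, 0.097]
wrist_force: [0.7, 0.3, -0.2]
opening: 0.0514
finger_force: 0.0
```

step_arm(
  deltas=[
    [[-0.022,0.036,0.142],[0,0,0],0.6],
    [[-0.022,0.036,0.142],[0,0,0],0.6],
    [[-0.022,0.036,0.142],[0,0,0],0.6],
    [[-0.022,0.036,0.142],[0,0,0],0.6],
    [[-0.022,0.036,0.142],[0,0,0],0.6],
    [[-0.022,0.036,0.142],[0,0,0],0.6],
    [[0,0,0],[0,0,0],0.6],
  ],
)

```text
time: 22.9
eef_pos: [0.454, 0.297, 0.2421]
eef_rot: [0.059, 0.998, -0.002, -0.003]
wrist_force: [0.3, 0.3, 0.4]
opening: 0.0513
finger_force: 0.0
```

step_arm(
  deltas=[
    [[0,0,0],[-36,-20,0],0.5],
    [[0,0,0],[-36,-20,0],0.5],
    [[0,0,0],[-36,-20,0],0.5],
    [[0,0,0],[-36,-20,0],0.5],
    [[0,0,0],[-36,-20,0],0.5],
    [[0,0,0],[-36,-20,35],0.5],
    [[0,0,0],[-36,-20,35],0.5],
    [[0,0,0],[0,0,35],0.5],
  ],
)

```text
time: 23.7
eef_pos: [0.6856, 0.1299, 0.1411]
eef_rot: [0.056, 0.998, -0.002, -0.001]
wrist_force: [-1.0, -0.4, -0.1]
opening: 0.0426
finger_force: 0.0
```

```bash
python3 - <<'E'
from pk import *
q=pucks(); plan(*down([.6899,.1251,.021],AZ))
E
```

```text
red (array([ 0.6734, -0.1897,  0.0072]), np.float64(0.005047986448510249)) top@.012 [ 0.6753 -0.1879  0.012 ]
orange none [[], [array([284.7692, 280.0962])]]
yellow none [[], [array([294.9394, 262.8586])]]
green (array([ 0.6688, -0.0365,  0.0075]), np.float64(0.004838357754474187)) top@.012 [ 0.6706 -0.0353  0.012 ]
blue (array([ 0.6523, -0.1077,  0.0082]), np.float64(0.004417261542990983)) top@.012 [ 0.654  -0.1064  0.012 ]
pos [0.6797 0.132  0.1374] J [ 0.1073  0.6979  1.2632 -0.0039  1.1938 -1.3506] open 0.042606574641843496 t 23.8
rot [-0.0065 -0.0121  0.0086] n 1 [-0.0065 -0.0121  0.0086] | then shift mm (goal frame) [-10.987   -5.6153 116.3532] | shift in current frame [-12.3509  -4.9647 116.2459]
```

The blue puck got knocked to about (0.654, −0.106), so I'll use the new position. Now grasping orange.

step_arm(
  deltas=[
    [[-0.0065,-0.012,0.0086],[-11,-5.6,20],0.5],
    [[0,0,0],[0,0,40],0.5],
    [[0,0,0],[0,0,30],0.5],
    [[0,0,0],[0,0,16],0.5],
    [[0,0,0],[0,0,0],0.5],
  ],
)

```text
time: 24.3
eef_pos: [0.692, 0.1268, 0.0364]
eef_rot: [0.06, 0.998, 0.001, 0.003]
wrist_force: [-0.4, 0.4, 0.3]
opening: 0.0426
finger_force: 0.0
```

```bash
python3 - <<'E'
from pk import *
plan(*down([.6899,.1251,.021],AZ))
E
```

```text
pos [0.692  0.1268 0.0364] J [ 0.0961  0.8221  1.3127  0.001   1.0007 -1.3548] open 0.04259627665857588 t 24.3
rot [ 0.0022  0.0058 -0.0004] n 1 [ 0.0022  0.0058 -0.0004] | then shift mm (goal frame) [ 1.9145 -1.9875 15.4389] | shift in current frame [ 2.0038 -2.0219 15.4231]
```

step_arm(
  deltas=[
    [[0.002,0.006,0],[2,-2,8],0.5],
    [[0,0,0],[0,0,7.4],0.5],
    [[0,0,0],[0,0,0],0.5],
    [[0,0,0],[0,0,0],0.2],
    [[0,0,0],[0,0,0],0.2],
    [[0,0,0],[0,0,0],0.2],
    [[0,0,0],[0,0,0],0.2],
  ],
  newtons=25,
)

```text
time: 25.0
eef_pos: [0.6913, 0.1246, 0.0227]
eef_rot: [0.061, 0.998, 0.001, 0.002]
wrist_force: [-1.4, -0.4, 7.0]
opening: 0.0286
finger_force: 25.0
```

step_arm(
  deltas=[
    [[0,0,0],[0,0,-15],0.2],
    [[0,0,0],[0,0,-25],0.2],
    [[0,0,0],[0,0,-20],0.2],
    [[0,0,0],[0,0,0],0.2],
  ],
)

```text
time: 25.4
eef_pos: [0.6927, 0.1247, 0.0861]
eef_rot: [0.061, 0.998, 0.001, 0.004]
wrist_force: [-0.1, -0.1, 0.4]
opening: 0.0282
finger_force: 24.7
```

```bash
python3 - <<'E'
from pk import *
plan(*down([*W['w2'],.028],AZ))
s=grab('side');cv2.imwrite('pics/m10.png',cv2.resize(s['pixels'][220:310,240:360,::-1],(400,300),interpolation=cv2.INTER_CUBIC))
E
```

```text
pos [0.6927 0.1247 0.0861] J [ 0.0931  0.7609  1.2874  0.0006  1.0854 -1.3553] open 0.028165764552804458 t 25.4
rot [ 0.0022  0.0075 -0.0027] n 1 [ 0.0022  0.0075 -0.0027] | then shift mm (goal frame) [ 194.4282 -122.3605   58.1245] | shift in current frame [ 194.5246 -123.0179   56.3884]
```

View pics/m10.png

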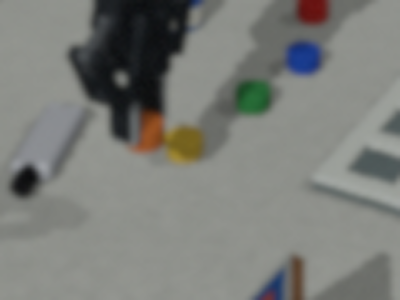

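Orange is held between the fingers. Carrying it to well 2.

step_arm(
  deltas=[
    [[0.002,0.0075,-0.003],[32,-20,0],0.2],
    [[0,0,0],[32.4,-20.4,0],0.2],
    [[0,0,0],[32.4,-20.4,0],0.2],
    [[0,0,0],[32.4,-20.4,0],0.2],
    [[0,0,0],[32.4,-20.4,0],0.2],
    [[0,0,0],[32.4,-20.4,0],0.2],
    [[0,0,0],[0,0,15],0.2],
    [[0,0,0],[0,0,0],0.2],
  ],
)

```text
time: 26.25
eef_pos: [0.4821, 0.0264, 0.067]
eef_rot: [0.06, 0.998, -0.0, -0.004]
wrist_force: [1.2, -1.2, -0.5]
opening: 0.0288
finger_force: 24.8
```

```bash
python3 - <<'E'
from pk import *
plan(*down([*W['w2'],.0285],AZ))
E
```

```text
pos [0.4821 0.0264 0.067 ] J [-0.0687  0.5731  1.867  -0.001   0.7091 -1.5181] open 0.02883894757881781 t 26.25
rot [-0.001  -0.0076 -0.0006] n 1 [-0.001  -0.0076 -0.0006] | then shift mm (goal frame) [-2.8452  0.4612 38.5159] | shift in current frame [-3.1378  0.5029 38.4926]
```

step_arm(
  deltas=[
    [[0,0,0],[-2.8,0.5,15],0.2],
    [[0,0,0],[0,0,15],0.2],
    [[0,0,0],[0,0,8],0.2],
    [[0,0,0],[0,0,0],0.2],
    [[0,0,0],[0,0,0],0.2],
    [[0,0,0],[0,0,0],0.5],
    [[0,0,0],[0,0,0],0.5],
  ],
)

```text
time: 26.95
eef_pos: [0.4864, 0.0269, 0.0304]
eef_rot: [0.06, 0.998, -0.0, -0.002]
wrist_force: [-0.3, -0.3, 0.3]
opening: 0.0429
finger_force: 0.0
```

step_arm(
  deltas=[
    [[0,0,0],[0,0,-15],0.5],
    [[0,0,0],[0,0,-25],0.5],
    [[0,0,0],[0,0,-20],0.5],
    [[0,0,0],[0,0,0],0.5],
  ],
)

```text
time: 27.35
eef_pos: [0.4877, 0.0268, 0.0923]
eef_rot: [0.06, 0.998, -0.0, -0.001]
wrist_force: [0.1, -0.1, 0.2]
opening: 0.0431
finger_force: 0.0
```

```bash
python3 - <<'E'
from pk import *
q=pucks();plan(*down([.6963,.0464,.021],AZ))
E
```

```text
red (array([ 0.6735, -0.1898,  0.0074]), np.float64(0.005123208572856737)) top@.012 [ 0.6754 -0.188   0.012 ]
orange none [[], [array([375.8283, 274.5556])]]
yellow (array([0.6943, 0.0454, 0.008 ]), np.float64(0.005068951867381338)) top@.012 [0.6962 0.0463 0.012 ]
green (array([ 0.6691, -0.0367,  0.0072]), np.float64(0.005050334802270558)) top@.012 [ 0.671  -0.0354  0.012 ]
blue (array([ 0.652 , -0.1079,  0.0073]), np.float64(0.004918340961019778)) top@.012 [ 0.6539 -0.1064  0.012 ]
pos [0.4867 0.0268 0.0903] J [-0.0671  0.5337  1.842  -0.0009  0.7698 -1.5175] open 0.04256942134986748 t 27.45
rot [-0.0008 -0.0039  0.0003] n 1 [-0.0008 -0.0039  0.0003] | then shift mm (goal frame) [-205.7558   44.5074   69.3066] | shift in current frame [-206.0377   44.5072   68.4641]
```

Orange is in place; next, yellow.

step_arm(
  deltas=[
    [[0,0,0],[-34.3,7.4,0],0.5],
    [[0,0,0],[-34.3,7.4,0],0.5],
    [[0,0,0],[-34.3,7.4,0],0.5],
    [[0,0,0],[-34.3,7.4,0],0.5],
    [[0,0,0],[-34.3,7.4,0],0.5],
    [[0,0,0],[-34.3,7.4,0],0.5],
    [[0,0,0],[0,0,20],0.5],
    [[0,0,0],[0,0,0],0.5],
  ],
)

```text
time: 28.25
eef_pos: [0.6945, 0.0464, 0.0652]
eef_rot: [0.06, 0.998, -0.0, -0.005]
wrist_force: [-0.9, -0.1, -0.1]
opening: 0.0425
finger_force: 0.0
```

```bash
python3 - <<'E'
from pk import *
plan(*down([.6963,.0464,.021],AZ))
E
```

```text
pos [0.6945 0.0464 0.0652] J [-0.0188  0.7837  1.3054 -0.0004  1.0628 -1.4697] open 0.04245355597389385 t 28.25
rot [-0.0014 -0.0102  0.0003] n 1 [-0.0014 -0.0102  0.0003] | then shift mm (goal frame) [-1.8238  0.2017 44.1658] | shift in current frame [-2.2757  0.2632 44.1445]
```

step_arm(
  deltas=[
    [[0,0,0],[-1.8,0.2,18],0.5],
    [[0,0,0],[0,0,16],0.5],
    [[0,0,0],[0,0,10],0.5],
    [[0,0,0],[0,0,0],0.5],
    [[0,0,0],[0,0,0],0.2],
    [[0,0,0],[0,0,0],0.2],
    [[0,0,0],[0,0,0],0.2],
    [[0,0,0],[0,0,0],0.2],
  ],
)

```text
time: 29.05
eef_pos: [0.6978, 0.0463, 0.0253]
eef_rot: [0.06, 0.998, -0.0, -0.002]
wrist_force: [0.4, -0.7, -0.2]
opening: 0.028
finger_force: 24.7
```

step_arm(
  deltas=[
    [[0,0,0],[0,0,-15],0.2],
    [[0,0,0],[0,0,-25],0.2],
    [[0,0,0],[36.8,-11.3,0],0.2],
    [[0,0,0],[36.8,-11.3,0],0.2],
    [[0,0,0],[36.8,-11.3,0],0.2],
    [[0,0,0],[36.8,-11.3,0],0.2],
    [[0,0,0],[0,0,0],0.2],
    [[0,0,0],[0,0,0],0.2],
  ],
)

```text
time: 29.85
eef_pos: [0.5466, 0.0189, 0.0668]
eef_rot: [0.06, 0.998, -0.0, -0.002]
wrist_force: [2.2, 0.5, 0.1]
opening: 0.0281
finger_force: 24.7
```

```bash
python3 - <<'E'
from pk import *
plan(*down([*W['w5'],.0285],AZ))
E
```

```text
pos [0.5466 0.0189 0.0668] J [-0.0743  0.6271  1.7113 -0.0009  0.8069 -1.5243] open 0.028072277097419208 t 29.85
rot [-0.0008 -0.0037 -0.0002] n 1 [-0.0008 -0.0037 -0.0002] | then shift mm (goal frame) [ 1.759   0.1338 38.2868] | shift in current frame [ 1.617   0.1655 38.293 ]
```

step_arm(
  deltas=[
    [[0,0.004,0],[1.6,0,15],0.2],
    [[0,0,0],[0,0,14],0.2],
    [[0,0,0],[0,0,6],0.2],
    [[0,0,0],[0,0,0],0.2],
    [[0,0,0],[0,0,0],0.2],
    [[0,0,0],[0,0,0],0.5],
    [[0,0,0],[0,0,0],0.5],
  ],
)

```text
time: 30.55
eef_pos: [0.5447, 0.0192, 0.0308]
eef_rot: [0.06, 0.998, -0.0, -0.004]
wrist_force: [-0.2, 0.4, -1.3]
opening: 0.0429
finger_force: 0.0
```

step_arm(
  deltas=[
    [[0,0,0],[0,0,-15],0.5],
    [[0,0,0],[0,0,-25],0.5],
    [[0,0,0],[0,0,-15],0.5],
    [[0,0,0],[0,0,0],0.5],
  ],
)

```text
time: 30.95
eef_pos: [0.5461, 0.0191, 0.0875]
eef_rot: [0.06, 0.998, -0.0, -0.003]
wrist_force: [-0.8, -0.3, 0.2]
opening: 0.0426
finger_force: 0.0
```

```bash
python3 - <<'E'
from pk import *
q=pucks();plan(*down([.671,-.0354,.021],AZ))
E
```

```text
red (array([ 0.6734, -0.1899,  0.0072]), np.float64(0.005323539609074412)) top@.012 [ 0.6754 -0.188   0.012 ]
orange (array([0.4765, 0.0301, 0.0172]), np.float64(0.004597251356977103)) top@.012 [0.474  0.0293 0.012 ]
yellow none [[], [array([354.2095, 267.9238])]]
green (array([ 0.6692, -0.0366,  0.0074]), np.float64(0.004729579918045022)) top@.012 [ 0.671  -0.0354  0.012 ]
blue (array([ 0.6521, -0.1079,  0.0074]), np.float64(0.004561384438630775)) top@.012 [ 0.6538 -0.1065  0.012 ]
pos [0.545  0.0192 0.0856] J [-0.074   0.597   1.6994 -0.0007  0.8538 -1.5246] open 0.042595684217984896 t 31.05
rot [-0.0009 -0.0085  0.0003] n 1 [-0.0009 -0.0085  0.0003] | then shift mm (goal frame) [-131.6581  -39.115    64.6131] | shift in current frame [-132.1946  -39.093    63.5217]
```

step_arm(
  deltas=[
    [[0,-0.006,0],[-33,-9.8,0],0.5],
    [[0,0,0],[-33,-9.8,0],0.5],
    [[0,0,0],[-33,-9.8,0],0.5],
    [[0,0,0],[-32.6,-9.7,0],0.5],
    [[0,0,0],[0,0,15],0.5],
    [[0,0,0],[0,0,0],0.5],
    [[0,0,0],[0,0,0],0.5],
  ],
)

```text
time: 31.75
eef_pos: [0.6693, -0.0349, 0.0688]
eef_rot: [0.06, 0.998, -0.0, -0.003]
wrist_force: [-0.6, -1.0, 0.2]
opening: 0.0425
finger_force: 0.0
```

```bash
python3 - <<'E'
from pk import *
q=pucks();plan(*down([.671,-.0354,.022],AZ))
E
```

```text
red none [[], [array([333.5   , 222.1481])]]
orange none [[], [array([375.8776, 274.5204])]]
yellow none [[], [array([354.2095, 267.9238])]]
green none [[], [array([315.6571, 248.9   ])]]
blue (array([ 0.649 , -0.1061,  0.0097]), np.float64(2.191444278633706e-05)) top@.012 [ 0.6488 -0.1057  0.012 ]
pos [ 0.67   -0.0349  0.07  ] J [-0.1406  0.7471  1.3802 -0.0011  1.0184 -1.5914] open 0.04280102607926679 t 31.85
rot [-0.0009 -0.0041  0.0006] n 1 [-0.0009 -0.0041  0.0006] | then shift mm (goal frame) [-1.0027 -0.3552 48.0079] | shift in current frame [-1.1995 -0.3149 48.0036]
```

step_arm(
  deltas=[
    [[0,0,0],[-1,-0.4,18],0.5],
    [[0,0,0],[0,0,18],0.5],
    [[0,0,0],[0,0,12],0.5],
    [[0,0,0],[0,0,0],0.5],
    [[0,0,0],[0,0,0],0.2],
    [[0,0,0],[0,0,0],0.2],
    [[0,0,0],[0,0,0],0.2],
    [[0,0,0],[0,0,0],0.2],
  ],
)

```text
time: 32.65
eef_pos: [0.672, -0.0359, 0.0226]
eef_rot: [0.06, 0.998, -0.0, -0.001]
wrist_force: [-1.1, 1.0, 4.6]
opening: 0.0287
finger_force: 25.0
```

step_arm(
  deltas=[
    [[0,0,0],[0,0,-15],0.2],
    [[0,0,0],[0,0,-25],0.2],
    [[0,0,0],[33,-5.3,0],0.2],
    [[0,0,0],[33,-5.3,0],0.2],
    [[0,0,0],[33,-5.3,0],0.2],
    [[0,0,0],[33,-5.3,0],0.2],
    [[0,0,0],[0,0,0],0.2],
    [[0,0,0],[0,0,0],0.2],
  ],
)

```text
time: 33.45
eef_pos: [0.5385, -0.0413, 0.0636]
eef_rot: [0.06, 0.998, -0.0, -0.001]
wrist_force: [0.7, -0.7, -0.4]
opening: 0.0285
finger_force: 24.8
```

```bash
python3 - <<'E'
from pk import *
plan(*down([*W['w4'],.0285],AZ))
E
```

```text
pos [ 0.5385 -0.0413  0.0636] J [-0.1865  0.6257  1.7321 -0.0016  0.7857 -1.6361] open 0.028471378707133434 t 33.45
rot [-0.001  -0.0019 -0.0001] n 1 [-0.001  -0.0019 -0.0001] | then shift mm (goal frame) [ 0.9502  0.5879 35.0707] | shift in current frame [ 0.8824  0.6221 35.0719]
```

Lower to about 0.029 and release, then check the remaining pucks.

step_arm(
  deltas=[
    [[0,0,0],[1,0.6,15],0.2],
    [[0,0,0],[0,0,13],0.2],
    [[0,0,0],[0,0,6.5],0.2],
    [[0,0,0],[0,0,0],0.2],
    [[0,0,0],[0,0,0],0.2],
    [[0,0,0],[0,0,0],0.5],
    [[0,0,0],[0,0,0],0.5],
  ],
)

```text
time: 34.15
eef_pos: [0.5373, -0.0405, 0.0281]
eef_rot: [0.06, 0.998, -0.0, -0.002]
wrist_force: [-0.2, 0.1, 0.2]
opening: 0.043
finger_force: 0.0
```

step_arm(
  deltas=[
    [[0,0,0],[0,0,-15],0.5],
    [[0,0,0],[0,0,-25],0.5],
    [[0,0,0],[0,0,-15],0.5],
    [[0,0,0],[0,0,0],0.5],
  ],
)

```text
time: 34.55
eef_pos: [0.5384, -0.0406, 0.0849]
eef_rot: [0.06, 0.998, -0.001, 0.0]
wrist_force: [-0.2, -0.5, -0.6]
opening: 0.0427
finger_force: 0.0
```

```bash
python3 - <<'E'
from pk import *
q=pucks();plan(*down([.6539,-.1064,.022],AZ))
E
```

```text
red (array([ 0.6735, -0.1899,  0.0071]), np.float64(0.005163165406416853)) top@.012 [ 0.6754 -0.188   0.012 ]
orange (array([0.4815, 0.0319, 0.0171]), np.float64(0.005958724054163617)) top@.012 [0.4841 0.0326 0.012 ]
yellow (array([0.5407, 0.03  , 0.0208]), np.float64(0.009722486641313722)) top@.012 [0.5454 0.0311 0.012 ]
green none [[], [array([363.6364, 256.1429])]]
blue (array([ 0.6521, -0.1078,  0.0077]), np.float64(0.0044786618502996155)) top@.012 [ 0.6538 -0.1065  0.012 ]
pos [ 0.5373 -0.0404  0.083 ] J [-0.1852  0.5932  1.7221 -0.0015  0.8288 -1.6353] open 0.04250586862618465 t 34.65
rot [-0.0009 -0.0026  0.0003] n 1 [-0.0009 -0.0026  0.0003] | then shift mm (goal frame) [-123.6133  -51.5697   60.9511] | shift in current frame [-123.7577  -51.5475   60.6762]
```

step_arm(
  deltas=[
    [[0,0,0],[-31,-12.9,0],0.5],
    [[0,0,0],[-31,-12.9,0],0.5],
    [[0,0,0],[-31,-12.9,0],0.5],
    [[0,0,0],[-30.6,-12.9,0],0.5],
    [[0,0,0],[0,0,15],0.5],
    [[0,0,0],[0,0,0],0.5],
    [[0,0,0],[0,0,0],0.5],
  ],
)

```text
time: 35.35
eef_pos: [0.6523, -0.1058, 0.0664]
eef_rot: [0.06, 0.998, -0.0, -0.003]
wrist_force: [-0.1, -0.5, 0.5]
opening: 0.0427
finger_force: 0.0
```

```bash
python3 - <<'E'
from pk import *
q=pucks();plan(*down([.6539,-.1064,.022],AZ))
E
```

```text
red none [[], [array([333.9318, 222.5   ])]]
orange (array([0.4818, 0.0284, 0.0146]), np.float64(0.004936724405701785)) top@.012 [0.4841 0.029  0.012 ]
yellow (array([0.5413, 0.0195, 0.0137]), np.float64(0.004968672935900243)) top@.012 [0.5437 0.0202 0.012 ]
green (array([ 0.5347, -0.036 ,  0.0164]), np.float64(0.006786288745382871)) top@.012 [ 0.5379 -0.0354  0.012 ]
blue none [[], [array([293.1321, 214.283 ]), array([330.6379, 237.1379])]]
pos [ 0.653  -0.1059  0.0676] J [-0.2503  0.7399  1.4079 -0.0015  0.9978 -1.7009] open 0.04299712497136588 t 35.45
rot [-0.0007 -0.0041  0.0006] n 1 [-0.0007 -0.0041  0.0006] | then shift mm (goal frame) [-0.9135 -0.4227 45.5544] | shift in current frame [-1.1018 -0.3906 45.5506]
```

step_arm(
  deltas=[
    [[0,0,0],[-1,-0.4,17],0.5],
    [[0,0,0],[0,0,17],0.5],
    [[0,0,0],[0,0,11.5],0.5],
    [[0,0,0],[0,0,0],0.5],
    [[0,0,0],[0,0,0],0.2],
    [[0,0,0],[0,0,0],0.2],
    [[0,0,0],[0,0,0],0.2],
    [[0,0,0],[0,0,0],0.2],
  ],
)

```text
time: 36.25
eef_pos: [0.6549, -0.107, 0.0226]
eef_rot: [0.06, 0.998, -0.0, -0.001]
wrist_force: [-0.2, 0.1, 0.3]
opening: 0.0286
finger_force: 24.7
```

step_arm(
  deltas=[
    [[0,0,0],[0,0,-15],0.2],
    [[0,0,0],[0,0,-25],0.2],
    [[0,0,0],[30.9,-2.1,0],0.2],
    [[0,0,0],[30.9,-2.1,0],0.2],
    [[0,0,0],[30.9,-2.1,0],0.2],
    [[0,0,0],[30.9,-2.1,0],0.2],
    [[0,0,0],[0,0,0],0.2],
    [[0,0,0],[0,0,0],0.2],
  ],
)

```text
time: 37.05
eef_pos: [0.5314, -0.1007, 0.0637]
eef_rot: [0.06, 0.998, -0.001, -0.001]
wrist_force: [0.5, 0.8, 0.6]
opening: 0.0283
finger_force: 24.7
```

```bash
python3 - <<'E'
from pk import *
plan(*down([*W['w3'],.029],AZ))
E
```

```text
pos [ 0.5314 -0.1007  0.0637] J [-0.2969  0.6261  1.7303 -0.002   0.7867 -1.7462] open 0.028260978606958483 t 37.05
rot [-0.0011 -0.0018 -0.0001] n 1 [-0.0011 -0.0018 -0.0001] | then shift mm (goal frame) [ 1.2161  0.4559 34.6521] | shift in current frame [ 1.1523  0.4949 34.6538]
```

step_arm(
  deltas=[
    [[0,0,0],[1.2,0.5,15],0.2],
    [[0,0,0],[0,0,13],0.2],
    [[0,0,0],[0,0,6.5],0.2],
    [[0,0,0],[0,0,0],0.2],
    [[0,0,0],[0,0,0],0.2],
    [[0,0,0],[0,0,0],0.5],
    [[0,0,0],[0,0,0],0.5],
  ],
)

```text
time: 37.75
eef_pos: [0.5299, -0.0999, 0.0281]
eef_rot: [0.06, 0.998, -0.0, -0.002]
wrist_force: [0.1, 0.4, -0.2]
opening: 0.0423
finger_force: 0.0
```

step_arm(
  deltas=[
    [[0,0,0],[0,0,-15],0.5],
    [[0,0,0],[0,0,-25],0.5],
    [[0,0,0],[-30.9,-14,0],0.5],
    [[0,0,0],[-30.9,-14,0],0.5],
    [[0,0,0],[-30.9,-14,0],0.5],
    [[0,0,0],[-30.9,-14,0],0.5],
    [[0,0,0],[-30.9,-14,0],0.5],
    [[0,0,0],[0,0,0],0.5],
  ],
)

```text
time: 38.55
eef_pos: [0.6782, -0.1902, 0.0678]
eef_rot: [0.06, 0.998, -0.001, 0.0]
wrist_force: [-0.2, 0.3, 1.0]
opening: 0.0428
finger_force: 0.0
```

```bash
python3 - <<'E'
from pk import *
q=pucks();plan(*down([.6754,-.188,.022],AZ))
E
```

```text
red (array([ 0.6701, -0.18  ,  0.0131]), np.float64(0.005247699833759757)) top@.012 [ 0.6727 -0.1795  0.012 ]
orange none [[], [array([375.8776, 274.5204])]]
yellow (array([0.5446, 0.0166, 0.011 ]), np.float64(0.009588543748702041)) top@.012 [0.5492 0.0181 0.012 ]
green (array([ 0.5348, -0.0397,  0.0139]), np.float64(0.004290494375862107)) top@.012 [ 0.5369 -0.0392  0.012 ]
blue (array([ 0.5274, -0.0996,  0.0132]), np.float64(0.004941998508244501)) top@.012 [ 0.5298 -0.0991  0.012 ]
pos [ 0.6749 -0.188   0.0672] J [-0.3561  0.7839  1.2975 -0.0018  1.0635 -1.8059] open 0.04269379604577086 t 38.65
rot [-0.0008 -0.0036 -0.0001] n 1 [-0.0008 -0.0036 -0.0001] | then shift mm (goal frame) [-0.5411  0.0341 45.2331] | shift in current frame [-0.7025  0.069  45.2309]
```

step_arm(
  deltas=[
    [[0,0,0],[-0.5,0,17],0.5],
    [[0,0,0],[0,0,17],0.5],
    [[0,0,0],[0,0,11],0.5],
    [[0,0,0],[0,0,0],0.5],
    [[0,0,0],[0,0,0],0.2],
    [[0,0,0],[0,0,0],0.2],
    [[0,0,0],[0,0,0],0.2],
    [[0,0,0],[0,0,0],0.2],
  ],
)

```text
time: 39.45
eef_pos: [0.6755, -0.188, 0.0231]
eef_rot: [0.06, 0.998, -0.0, -0.001]
wrist_force: [-0.8, 0.3, -0.7]
opening: 0.0285
finger_force: 24.7
```

step_arm(
  deltas=[
    [[0,0,0],[0,0,-18],0.2],
    [[0,0,0],[0,0,-30],0.2],
    [[0,0,0],[35.8,11.7,0],0.2],
    [[0,0,0],[35.8,11.7,0],0.2],
    [[0,0,0],[35.8,11.7,0],0.2],
    [[0,0,0],[35.8,11.7,0],0.2],
    [[0,0,0],[35.8,11.7,0],0.2],
    [[0,0,0],[35.8,11.7,0],0.2],
  ],
)

```text
time: 40.25
eef_pos: [0.4694, -0.092, 0.0717]
eef_rot: [0.06, 0.998, -0.0, -0.001]
wrist_force: [0.9, -0.8, -0.4]
opening: 0.0286
finger_force: 24.8
```

step_arm(
  deltas=[
    [[0,0,0],[0,0,0],0.2],
    [[0,0,0],[0,0,0],0.2],
  ],
)

```text
time: 40.45
eef_pos: [0.4706, -0.0924, 0.0717]
eef_rot: [0.06, 0.998, -0.0, -0.001]
wrist_force: [0.7, -0.4, 1.0]
opening: 0.0286
finger_force: 24.8
```

```bash
python3 - <<'E'
from pk import *
plan(*down([*W['w0'],.029],AZ))
E
```

```text
pos [ 0.4706 -0.0924  0.0717] J [-0.3175  0.5604  1.8759 -0.0023  0.7074 -1.767 ] open 0.028619696595635766 t 40.45
rot [-0.0011 -0.0024  0.0005] n 1 [-0.0011 -0.0024  0.0005] | then shift mm (goal frame) [-0.0319 -0.364  42.6906] | shift in current frame [-0.1343 -0.3186 42.6908]
```

step_arm(
  deltas=[
    [[0,0,0],[0,-0.4,18],0.2],
    [[0,0,0],[0,0,17],0.2],
    [[0,0,0],[0,0,7],0.2],
    [[0,0,0],[0,0,0],0.2],
    [[0,0,0],[0,0,0],0.2],
    [[0,0,0],[0,0,0],0.5],
    [[0,0,0],[0,0,0],0.5],
  ],
)

```text
time: 41.15
eef_pos: [0.4708, -0.0931, 0.0297]
eef_rot: [0.06, 0.998, -0.0, -0.001]
wrist_force: [0.7, 0.3, -0.7]
opening: 0.0428
finger_force: 0.0
```

step_arm(
  deltas=[
    [[0,0,0],[0,0,-15],0.5],
    [[0,0,0],[0,0,-30],0.5],
    [[0,0,0],[0,0,-40],0.5],
    [[0,0,0],[20,-20,-40],0.5],
    [[0,0,0],[20,-40,0],0.5],
    [[0,0,0],[20,-40,0],0.5],
    [[0,0,0],[20,-40,0],0.5],
    [[0,0,0],[0,0,0],0.5],
  ],
)

```text
time: 41.95
eef_pos: [0.3725, -0.2259, 0.1552]
eef_rot: [0.062, 0.998, -0.001, -0.001]
wrist_force: [0.9, -0.6, 0.0]
opening: 0.0429
finger_force: 0.0
```

```bash
python3 - <<'E'
from pk import *
q=pucks()
for k,v in q.items(): print(k,min((np.hypot(*(v[:2]-w)),n) for n,w in W.items()))
t=np.load('/tmp/top.npz')
cv2.imwrite('pics/m11.png',cv2.resize(t['pixels'][130:330,170:570,::-1],(800,400)))
E
```

```text
red (array([ 0.4695, -0.0931,  0.0131]), np.float64(0.0047595254873678905)) top@.012 [ 0.4718 -0.0926  0.012 ]
orange (array([0.4819, 0.0284, 0.0146]), np.float64(0.005032190230405908)) top@.012 [0.4842 0.029  0.012 ]
yellow (array([0.5413, 0.0195, 0.0137]), np.float64(0.004968672935900243)) top@.012 [0.5437 0.0202 0.012 ]
green (array([ 0.5347, -0.0399,  0.0139]), np.float64(0.004627807917737236)) top@.012 [ 0.5369 -0.0395  0.012 ]
blue (array([ 0.5274, -0.0997,  0.0131]), np.float64(0.004870935527604496)) top@.012 [ 0.5298 -0.0992  0.012 ]
red (np.float64(0.0011194311714731765), 'w0')
orange (np.float64(0.0036597350890257784), 'w2')
yellow (np.float64(0.0035837685624810463), 'w5')
green (np.float64(0.002980252143819606), 'w4')
blue (np.float64(0.0027968502999949196), 'w3')
```

View pics/m11.png

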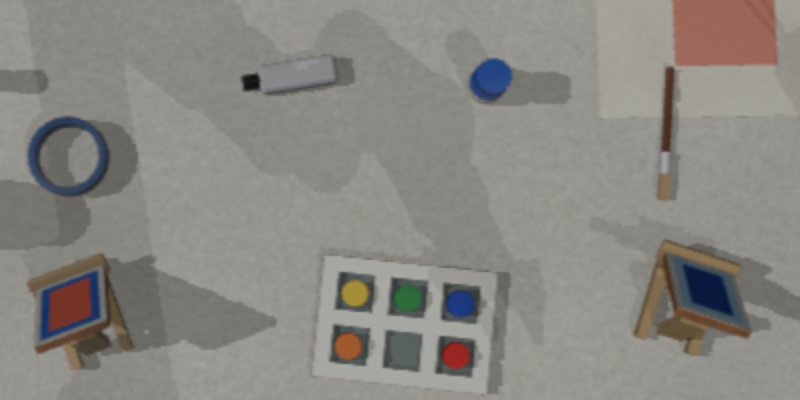

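The picture shows all five pucks flat and centred in their wells, for example yellow at crop (355,293) and red at (456,355). Both painted faces look outward and the bystanders are where they started.

step_arm(
  deltas=[
    [[0,0,0],[0,0,0],0.5],
    [[0,0,0],[0,0,0],0.5],
    [[0,0,0],[0,0,0],0.5],
    [[0,0,0],[0,0,0],0.5],
    [[0,0,0],[0,0,0],0.5],
  ],
)

```text
time: 42.55
eef_pos: [0.3748, -0.222, 0.1545]
eef_rot: [0.059, 0.998, -0.0, -0.002]
wrist_force: [0.2, 0.2, -0.4]
opening: 0.0421
finger_force: 0.0
```

```bash
python3 -c "
from bench import ticket
print(ticket.close_job())"
```

```text
the job is handed in; nothing more can be done
None
```

I turned both panels painted face out and seated them on their easels, then laid all five pucks flat in separate wells (each within about 4 mm of centre by camera), released everything and handed the job in at 42.6 s; no verdict was returned.

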